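# Press down the seal strip and sleeve the spigots of an instrument base

### The job

First take the pressing block from its mat, press it lightly on the black seal strip of the aluminium base and draw it slowly along from the strip's left end to its right end (left and right as the robot sees them), keeping the strip pressed down a few millimetres all the way but never squashing it flat, and stand the block back upright on its mat. Then push every white sleeve that is on the bench fully home on a free spigot of its own size, wide sleeves on thick spigots and slim sleeves on thin ones, and let go. Last, swing the black lever fully over, away from the robot, to pass the finished base on; do not knock over the bottle.

Things in the scene. Friction and masses are not known exactly. Their poses are not given: they have to be found in the camera images.
- base: fixed aluminium block 120 (x) x 300 (y) x 35 (z) mm, turned up to 0.25 rad. Origin: centre of its underside on the bench; y runs along it towards the robot's left, x away from the robot. Seal strip along its near side, row of four spigots along its far side
- strip (a joint): black springy seal strip on the base, 22 mm wide, 250 mm long along the base's y, its top 12 mm above the base's top face (47 mm above the bench). The value is how far it is pressed down, in m: 0 free, 0.008 squashed flat; it moves as one, level, with 2 N per mm
- strip_mid (a point): point fixed to the base on the centre line of the unpressed strip's top face, at mid-length; axes as the base
- strip_left (a point): point fixed to the base on the centre line of the unpressed strip's top face, 100 mm from mid-length towards +y, where the pass begins (25 mm short of the very end); axes as the base
- strip_right (a point): point fixed to the base on the centre line of the unpressed strip's top face, 100 mm from mid-length towards -y, where the pass ends; axes as the base
- thick0: fixed upright steel spigot, 24 mm diameter, on top of the aluminium base; 46 mm tall: straight for 34 mm, then a tapered nose whose tip is 16 mm across. Origin: centre of its foot, on the base's top face; z up. The four spigots stand in a row along the base's y axis, 70 mm apart, 65 mm beyond the strip's line; which place holds which spigot varies
- thick1: fixed upright steel spigot, 24 mm diameter, on top of the aluminium base; 46 mm tall: straight for 34 mm, then a tapered nose whose tip is 16 mm across. Origin: centre of its foot, on the base's top face; z up. The four spigots stand in a row along the base's y axis, 70 mm apart, 65 mm beyond the strip's line; which place holds which spigot varies
- thin0: fixed upright steel spigot, 16 mm diameter, on top of the aluminium base; 46 mm tall: straight for 34 mm, then a tapered nose whose tip is 8 mm across. Origin: centre of its foot, on the base's top face; z up. The four spigots stand in a row along the base's y axis, 70 mm apart, 65 mm beyond the strip's line; which place holds which spigot varies
- thin1: fixed upright steel spigot, 16 mm diameter, on top of the aluminium base; 46 mm tall: straight for 34 mm, then a tapered nose whose tip is 8 mm across. Origin: centre of its foot, on the base's top face; z up. The four spigots stand in a row along the base's y axis, 70 mm apart, 65 mm beyond the strip's line; which place holds which spigot varies
- wide0: loose rigid white plastic sleeve (plain tube, open and alike at both ends), outside diameter 38 mm, bore 25.6 mm, 38 mm long, about 60 g, standing upright on the bench; fits the thick (24 mm) spigots with 0.8 mm play all round and when home rests on the base's top face with the spigot's nose 8 mm proud. Origin: its middle, 19 mm above its lower end, z along its axis. May be absent (None)
- wide1: loose rigid white plastic sleeve (plain tube, open and alike at both ends), outside diameter 38 mm, bore 25.6 mm, 38 mm long, about 60 g, standing upright on the bench; fits the thick (24 mm) spigots with 0.8 mm play all round and when home rests on the base's top face with the spigot's nose 8 mm proud. Origin: its middle, 19 mm above its lower end, z along its axis. May be absent (None)
- slim0: loose rigid white plastic sleeve (plain tube, open and alike at both ends), outside diameter 30 mm, bore 17.6 mm, 38 mm long, about 60 g, standing upright on the bench; fits the thin (16 mm) spigots with 0.8 mm play all round and when home rests on the base's top face with the spigot's nose 8 mm proud. Origin: its middle, 19 mm above its lower end, z along its axis. May be absent (None)
- slim1: loose rigid white plastic sleeve (plain tube, open and alike at both ends), outside diameter 30 mm, bore 17.6 mm, 38 mm long, about 60 g, standing upright on the bench; fits the thin (16 mm) spigots with 0.8 mm play all round and when home rests on the base's top face with the spigot's nose 8 mm proud. Origin: its middle, 19 mm above its lower end, z along its axis. May be absent (None)
- presser: loose pressing block, about 200 g: a grey plastic foot 50 (x) x 34 (y) x 18 (z) mm with an upright wooden grip 34 (x) x 24 (y) mm on it, reaching 65 mm above the underside. Stands on the mat. Origin: centre of its underside, z up
- presser_foot (a point): centre of the flat underside of the pressing block's foot; axes as the block
- mat: fixed flat black rubber mat 130 (x) x 110 (y) x 4 mm, the pressing block's place. Origin: centre of its underside on the bench
- lever (a joint): black-knobbed lever on a fixed grey block (70 x 50 x 25 mm), 80 mm from its pivot (22 mm above the bench) to the knob. Value in rad: 0 leans 0.5 rad towards the robot, 1 leans 0.5 rad away from it (fully over); starts below 0.15; stiff enough to stay where it is left, needs about 1 N at the knob
- lever_tip (a point): centre of the lever's ball knob, 26 mm diameter, on a 10 mm thick rod. Its y axis is the pivot's direction (level); its x axis points the way the knob is to go, level at value 0 and dipping by the value
- bottle: clear plastic bottle with white cap, 60 mm diameter, 150 mm tall, standing beyond and left of the base; not to be knocked over. Origin: centre of its underside

How it is judged:
By the outcome, as a careful person would: the job done as asked, in the order asked, and still so for the second after the job is handed in, with the robot touching nothing.
Of wide0, wide1, slim0, slim1 only 2 to 4 are there at a start; the rules pass over those that are not, and their reading is None.
At some moment in a run one of wide0, wide1, slim0, slim1 may be knocked a few centimetres aside while the robot is not near it.
It also fails if it takes over 210 s, if anything falls off the work surface, if the arm or the gripper's body presses on something with over 40 N, if the wrist force passes 120 N, or if a joint passes its speed limit or range.

### The arm

A 6-joint arm with a two-finger parallel gripper is mounted at the origin on the work surface. World frame = base frame: x ahead of the robot, y to its left, z up, the work surface at z = 0. Lengths are in m, angles in rad, forces in N, time in s.
With the tool pointing down it reaches from about 0.3 to 0.875 m from the base axis. Payload 6.4 kg.
Tool frame: the origin (TCP) lies on the centre line of the jaws, within the pads' length; the fingertips stand 8 mm ahead of it and the grasp point (between the pads) lies 11 mm behind it; z points along the fingers, y is the line along which they close (so a half turn about z gives the same grasp; the last joint's range is limited). The gripper opens to 85 mm and grips with 20 to 120 N. Pads are 22 mm wide; open, the fingers measure 114 mm over their backs; the gripper's body (76 mm by 85 mm) begins 54 mm behind the grasp point. The pads swing forward as they close: fully open they stand 13 mm farther back than shut.
Start: joints at [1.13, 0.181, 1.607, -0, 1.354, -0.206], TCP at [0.134, 0.559, 0.239] pointing down, gripper open.
Joint ranges: [-2.99, 2.99], [-0.89, 2.07], [0.3, 2.58], [-1.14, 4.28], [0, 2.63], [-3.12, 3.12]. Speed limits (rad/s): [2.57, 2.57, 3.01, 3.14, 3.14, 3.14].

### API

Orientations are given as a unit quaternion [w, x, y, z].
In Python, from bench import ctrl gives the robot as it stands.
- The arm moves only by the shell command python3 -m handwheel 'ROWS' [OPENING]. ROWS is JSON, a list that holds one entry, the list of rows, each a list of 4 numbers: the shift along the tool's x, y, z each as a share of 20 cm, from -1 to 1, then the turn about the tool's z as a share of 1.5 rad, from -1 to 1. In form: [[[x, y, z, twist], ...]]. A call has 1 to 10 rows; each row is the pose to reach, as a shift and turn from the pose commanded when the call began, along the tool's axes at that moment; what a row does not reach only later rows make up. A row lasts 1/8 s, in which the tool goes at most 62.5 mm and 10.7 degrees, less where a joint would pass 70% of its speed; a pose out of reach is approached as far as the arm can. A call with a number of a shift or a turn outside -1 to 1 is refused whole. A call with a gripper value outside its range is refused whole. OPENING is the finger opening in mm, from 0 to 85.4, set as the call begins (- or left out, the last holds). The fingers move at their own pace and stop on an object; the grip force is fixed at half the most. Time passes only in rows, so rows that repeat a pose let the fingers close. It gives the time, the measured TCP pose, the force, the opening and the grip force at its end, in the units of the state.
- ctrl.get_obs(): the state, without advancing time (a new reading comes with each control period).
- ctrl.camera(name): name is "scene" or "top" or "wrist"; returns a dict with "color" (400x640x3 uint8, red, green, blue), "range_z" (400x640 float32, m along the optical axis (not along the pixel's ray), 0 where there is no reading), "K" (3x3 intrinsics, pixels), "distortion" ([k1, k2, p1, p2, k3] as OpenCV has them; the pictures are not rectified), "pose" (4x4, takes a point from camera to world coordinates); the wrist camera has in their place "T_tool_cam" (4x4, takes a point from camera to tool coordinates, whose origin is the TCP and whose axes are the flange's). Camera axes: x right, y down, z forward; pixel columns grow to the right and rows downward; lengths in m; the calibration is good to about 2 mm. A picture is of the moment at which its call begins: read the wrist's pose just before it.
- ctrl.hand_in(): hands the job in; it is judged then, once.
The state is a dict: "time_s": time; "q": joint angles; "dq": joint speeds; "joint_efforts": joint torques, N m; "eef_pos": TCP position; "eef_rot": TCP orientation; "wrist_force": force on the tool from outside, world axes, zero at the start; "torque": the same for the moment, N m; "opening": opening from 0.0 (shut) to 1.0 (fully open); "grasp_force": force on a finger pad.
Only numpy, scipy, OpenCV 4.12 (cv2) and the standard library are available. Lean on these libraries where they do the work, as an engineer would, in place of code of your own. Each camera call takes 0.05 s, during which the arm holds its last target. There are 200 camera calls.

## Working session

There is one attempt and no reset: what is moved stays moved. The work goes in short steps, Python scripts to look and compute and a shell command to move; the robot and the scene stay as the last step left them, time stands still between calls to the robot, and variables do not carry over. Pictures are saved under pics/ and viewed, at most 14 in all, crops included, and the job is handed in when it is done.

```bash
ls; mkdir -p pics
cat > h.py <<'E'
import numpy as np, cv2
from bench import ctrl
from scipy.spatial.transform import Rotation as R
def tool():
    o=ctrl.get_obs(); q=o['eef_rot']; T=np.eye(4)
    T[:3,:3]=R.from_quat([q[1],q[2],q[3],q[0]]).as_matrix(); T[:3,3]=o['eef_pos']; return T
def grab(n):
    T=tool(); c=ctrl.camera(n)
    c['P']=np.array(c['pose']) if 'pose' in c else T@np.array(c['T_tool_cam'])
    c['K']=np.array(c['K'],float); c['D']=np.array(c['distortion'],float); return c
def save(c,f): cv2.imwrite('pics/'+f,c['color'][:,:,::-1])
def ray(c,uv):
    p=cv2.undistortPoints(np.array(uv,float).reshape(-1,1,2),c['K'],c['D']).reshape(-1,2)
    d=np.c_[p,np.ones(len(p))]@c['P'][:3,:3].T; return c['P'][:3,3],d
def plane(c,uv,z):
    o,d=ray(c,uv); return o+d*((z-o[2])/d[:,2])[:,None]
def cloud(c):
    h,w=c['range_z'].shape; u,v=np.meshgrid(np.arange(w),np.arange(h))
    o,d=ray(c,np.c_[u.ravel(),v.ravel()]); return (o+d*c['range_z'].reshape(-1,1)).reshape(h,w,3)
E
python3 - <<'E'
from h import *
for n in('scene','top','wrist'):
    c=grab(n); save(c,n+'0.png'); print(n,c['P'].round(3).tolist(),c['K'].round(1).tolist(),(c['range_z']>0).mean())
print(ctrl.get_obs())
E
```

```text
pics
scene [[-0.635, 0.392, -0.666, 1.14], [0.773, 0.333, -0.54, 0.514], [0.01, -0.857, -0.515, 0.544], [0.0, 0.0, 0.0, 1.0]] [[379.0, 0.0, 321.8], [0.0, 379.0, 204.4], [0.0, 0.0, 1.0]] 0.99603515625
top [[-0.014, -0.989, 0.15, 0.365], [-0.999, 0.018, 0.027, 0.006], [-0.029, -0.15, -0.988, 1.305], [0.0, 0.0, 0.0, 1.0]] [[430.0, 0.0, 318.6], [0.0, 430.0, 195.6], [0.0, 0.0, 1.0]] 0.99606640625
wrist [[0.232, 0.927, 0.295, 0.058], [0.973, -0.221, -0.071, 0.578], [-0.001, 0.304, -0.953, 0.372], [0.0, 0.0, 0.0, 1.0]] [[302.6, 0.0, 316.9], [0.0, 302.6, 199.7], [0.0, 0.0, 1.0]] 0.99589453125
{'time_s': 0.15, 'q': array([ 1.12972942e+00,  1.81404553e-01,  1.60774307e+00,  3.48821658e-05,
        1.35381409e+00, -2.06285787e-01]), 'dq': array([-0.00140499, -0.00255184, -0.00363163,  0.00024028, -0.00165374,
        0.00084391]), 'joint_efforts': array([ 3.74719584e-04, -4.45268190e+01, -3.51692998e+01, -2.66648749e-04,
        5.86179100e-03, -2.86984550e-05]), 'eef_pos': array([0.13355247, 0.5588642 , 0.23858893]), 'eef_rot': array([-2.33861738e-04,  1.17124842e-01,  9.93116963e-01, -6.43564480e-04]), 'wrist_force': array([ 0.21167465, -0.39335695,  0.80036453]), 'torque': array([ 0.03032049, -0.03668602, -0.01247215]), 'grasp_force': 0.0, 'opening': 1.0015432578695338}
```

View pics/top0.png

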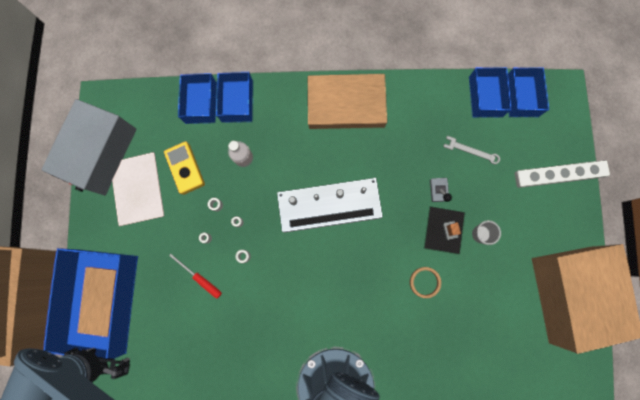

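View pics/scene0.png

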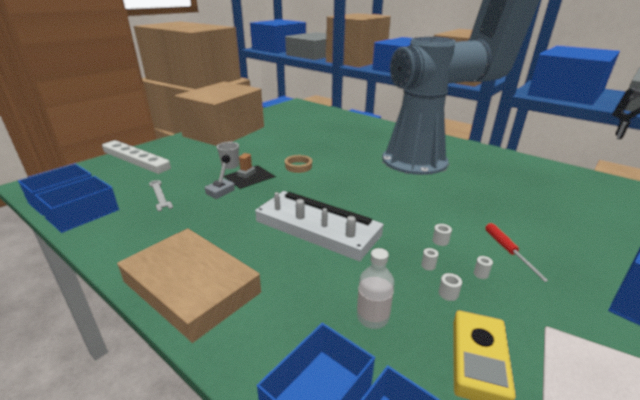

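The top view shows sleeves near (214,204), (236,221), (204,238) and (242,256). The base is at (330,205), the presser at (453,230) on its mat at (445,230), and the lever knob at (447,197), with a cup at (488,232) and the bottle at (239,152). The scene view confirms four sleeves and four spigots.

Run:
```python
from h import *
c=grab('top'); X=cloud(c); im=c['color'].astype(int)
print('rangeCheck bench', X[300,350], X[120,280])
def blobs(m,box,mina=15):
    M=np.zeros(m.shape,np.uint8); u0,u1,v0,v1=box; M[v0:v1,u0:u1]=m[v0:v1,u0:u1]
    n,l,s,ce=cv2.connectedComponentsWithStats(M)
    return [(ce[i],s[i,4],l==i) for i in range(1,n) if s[i,4]>=mina]
sat=im.max(2)-im.min(2); val=im.max(2)
for ce,a,m in blobs((sat<50)&(val>140),(190,260,195,270)):
    z=np.percentile(X[m][:,2],80); print('sleeve',ce.round(1),a,'z',z.round(3),plane(c,ce,.038)[0].round(4), cv2.minAreaRect(np.argwhere(m)[:,::-1].astype(np.float32)))
for n,m,box,z in(('strip',val<60,(270,390,175,235),.047),('mat',val<60,(415,470,203,258),.004),('orange',(im[:,:,0]-im[:,:,2]>50),(420,470,210,250),.065),('base',(val>130)&(sat<60),(270,390,170,240),.035),('knob',val<70,(425,460,175,205),.09)):
    for ce,a,mm in blobs(m,box):
        r=cv2.minAreaRect(np.argwhere(mm)[:,::-1].astype(np.float32)); b=cv2.boxPoints(r)
        print(n,ce.round(1),a,'depthz',np.median(X[mm][:,2]).round(3),'P',plane(c,r[0],z)[0].round(4)); 
        if a>60: print(plane(c,b,z)[:,:2].round(3).tolist())
```

```text
rangeCheck bench [ 0.24801698 -0.04715406  0.00240376] [0.80802139 0.16077825 0.0023985 ]
sleeve [213.2 203.5] 110 z 0.039 [0.5398 0.3588 0.038 ] ((213.0, 203.5), (13.0, 12.0), 90.0)
sleeve [235.8 221. ] 78 z 0.039 [0.4857 0.289  0.038 ] ((236.0, 221.0), (10.0, 10.0), 90.0)
sleeve [203.  237.4] 86 z 0.039 [0.438  0.3878 0.038 ] ((203.0, 237.5), (11.0, 10.0), 90.0)
sleeve [241.5 256. ] 124 z 0.038 [0.3818 0.2707 0.038 ] ((241.50003051757812, 256.0000305175781), (13.435027122497559, 13.435027122497559), 45.0)
strip [331.  217.4] 402 depthz 0.046 P [0.4912 0.005  0.047 ]
[[0.483, 0.125], [0.514, -0.113], [0.499, -0.114], [0.468, 0.123]]
mat [442.2 230. ] 1131 depthz 0.004 P [ 0.4513 -0.3371  0.004 ]
[[0.397, -0.274], [0.522, -0.297], [0.506, -0.401], [0.381, -0.377]]
orange [454.7 228.7] 108 depthz 0.067 P [ 0.4495 -0.3516  0.065 ]
[[0.462, -0.334], [0.47, -0.36], [0.437, -0.37], [0.429, -0.343]]
base [328.8 202.5] 3643 depthz 0.035 P [0.5314 0.0101 0.035 ]
[[0.574, 0.171], [0.614, -0.135], [0.49, -0.149], [0.45, 0.153]]
knob [447.3 197.3] 54 depthz 0.103 P [ 0.5376 -0.3292  0.09  ]
```

Run:
```python
from h import *
im=cv2.imread('pics/top0.png')
a=cv2.resize(im[170:270,415:515],None,fx=5,fy=5,interpolation=cv2.INTER_CUBIC)
cv2.imwrite('pics/crop1.png',a)
```

```text
(no output)
```

View pics/crop1.png

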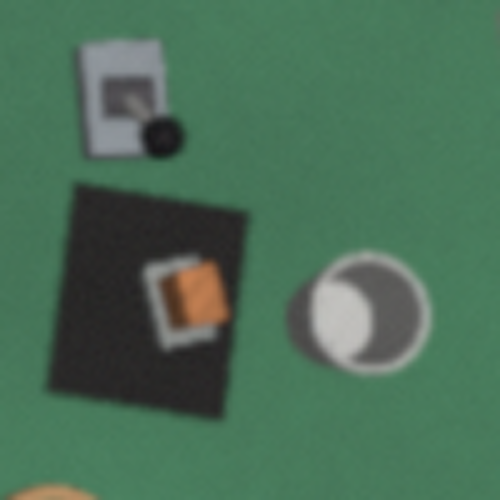

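```bash
python3 -m handwheel '[[[-0.95,0.25,0,0.7],[-0.95,0.25,0,0.7],[-0.95,0.25,0,0.7],[-0.95,0.25,0,0.7],[-0.95,0.25,0,0.7],[-0.95,0.25,0,0.7],[-0.95,0.25,0,0.7]]]' 85
python3 -m handwheel '[[[-1,0.1,0,0],[-1,0.1,0,0],[-1,0.1,0,0],[-1,0.1,0,0],[-1,0.1,0,0]]]'
python3 -m handwheel '[[[-1,0.1,0,0],[-1,0.1,0,0],[-1,0.1,0,0],[-1,0.1,0,0],[-1,0.1,0,0]]]'
python3 - <<'E'
from h import *
c=grab('top'); X=cloud(c); 
s=X[205:262,465:515].reshape(-1,3); s=s[s[:,2]>.05]; print('cup',s.min(0),s.max(0))
m=((c['color'].max(2)>150)); 
print(tool().round(4).tolist())
E
```

```text
time_s: 1.08
eef_pos: [0.3302, 0.5635, 0.2389]
eef_rot: [-0.0, 0.599, 0.801, -0.0]
wrist_force: [-0.4, 0.1, -0.2]
opening: 0.995
grasp_force: 0.0
time_s: 1.7
eef_pos: [0.4061, 0.3771, 0.2395]
eef_rot: [-0.0, 0.599, 0.801, 0.0]
wrist_force: [-0.4, 1.1, 0.2]
opening: 1.0
grasp_force: 0.0
time_s: 2.33
eef_pos: [0.4815, 0.1921, 0.2393]
eef_rot: [-0.0, 0.599, 0.801, 0.0]
wrist_force: [0.7, 0.8, -0.4]
opening: 0.997
grasp_force: 0.0
cup [ 0.36496362 -0.48550549  0.05037183] [0.47045181 0.00606767 1.30525417]
[[-0.2834, 0.959, -0.0004, 0.4811], [0.959, 0.2834, 0.0009, 0.1928], [0.0009, -0.0001, -1.0, 0.2392], [0.0, 0.0, 0.0, 1.0]]
```

```bash
python3 -m handwheel '[[[-0.9,0,0,0],[-0.9,0,0,0],[-0.9,0,0,0],[-0.9,0,0,0],[-0.9,0,0,0]]]' >/dev/null
cat > cap.py <<'E'
import sys,pickle
from h import *
c=grab(sys.argv[1]); save(c,sys.argv[2]+'.png'); pickle.dump(c,open('pics/'+sys.argv[2]+'.pkl','wb'))
E
python3 cap.py wrist base1
python3 -m handwheel '[[[-0.78,-0.44,0,0],[-0.78,-0.44,0,0],[-0.78,-0.44,0,0],[-0.78,-0.44,0,0],[-0.78,-0.44,0,0]]]' >/dev/null
python3 -m handwheel '[[[-0.78,-0.44,0,0],[-0.78,-0.44,0,0],[-0.78,-0.44,0,0],[-0.78,-0.44,0,0],[-0.78,-0.44,0,0]]]'
python3 cap.py wrist pr1; cd pics; python3 -c "
import cv2,numpy as np
cv2.imwrite('two.png',np.vstack([cv2.imread('base1.png')[::1],cv2.imread('pr1.png')])[:, :][:800:1][::1] if 0 else np.vstack([cv2.resize(cv2.imread(f),(480,300)) for f in('base1.png','pr1.png')]))"
```

```text
time_s: 4.3
eef_pos: [0.4522, -0.3284, 0.239]
eef_rot: [-0.0, 0.598, 0.801, 0.0]
wrist_force: [0.8, -0.1, 0.9]
opening: 0.996
grasp_force: 0.0
```

View pics/two.png

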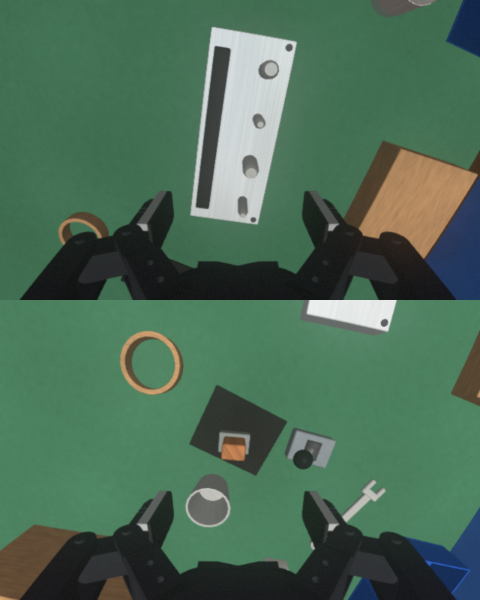

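The upper half shows the base, with spigots from +y to −y reading thick, thin, thick, thin. In the lower half, at full resolution, the presser is near (311,200) and the knob near (405,212). The cup, near (277,275), stands clear of both.

```bash
cat > meas.py <<'E'
import pickle
from h import *
def blobs(m,mina=30):
    n,l,s,ce=cv2.connectedComponentsWithStats(m.astype(np.uint8)); return [(ce[i],s[i,4],l==i) for i in range(1,n) if s[i,4]>=mina]
def rect(c,m,z):
    P=plane(c,np.argwhere(m)[:,::-1],z)[:,:2]
    r=cv2.minAreaRect((P*1000).astype(np.float32)); return np.array(r[0]).round(1),np.array(r[1]).round(1),round(r[2],1)
E
python3 - <<'E'
from meas import *
for f in('pr1','base1'):
    c=pickle.load(open(f'pics/{f}.pkl','rb')); im=c['color'].astype(int); X=cloud(c); sat=im.max(2)-im.min(2); val=im.max(2)
    ok=np.ones(val.shape,bool); ok[265:]=0
    print(f,'bench z',np.median(X[100:200,20:120][...,2]))
    if f=='pr1':
        for ce,a,m in blobs((im[:,:,0]-im[:,:,2]>60)&ok&(X[...,2]>.05)&(X[...,2]<.09)): 
            z=np.median(X[m][:,2]); mt=m&(X[...,2]>z-.005); print('grip',ce,a,z,rect(c,mt,z), 'cloud',X[mt].mean(0))
        for ce,a,m in blobs((val<60)&ok&(X[...,2]<.015),300): print('mat',ce,a,np.median(X[m][:,2]),rect(c,m,.004))
        for ce,a,m in blobs((val<60)&ok&(X[...,2]>.07)): print('knob',ce,a,X[m].mean(0), X[m][:,2].max(),plane(c,[ce],.09))
        for ce,a,m in blobs((sat<30)&(val>90)&ok&(X[...,2]>.018)&(X[...,2]<.032),200): print('leverblock',ce,a,rect(c,m,.025))
        m=(X[...,2]>.05)&ok; m[:, :200]=0; 
        for ce,a,m in blobs(m&(sat<40)&(val>80)): print('cup?',ce,a,X[m].min(0),X[m].max(0))
    else:
        for ce,a,m in blobs((val<70)&ok&(X[...,2]>.04)&(X[...,2]<.055),300): print('strip',ce,a,np.median(X[m][:,2]),rect(c,m,.047))
        for ce,a,m in blobs((sat<40)&(val>100)&ok&(X[...,2]>.025)&(X[...,2]<.042),3000): print('base',ce,a,np.median(X[m][:,2]),rect(c,m,.035))
        for ce,a,m in blobs(ok&(X[...,2]>.072)&(X[...,2]<.09),8): print('tip',ce.round(1),a,X[m].mean(0).round(4),plane(c,[ce],.081)[0].round(4))
E
```

```text
pr1 bench z -0.0006690051164224553
grip [310.83835182 202.46117274] 631 0.06795662797498192 (array([ 452.3, -350.3]), array([33.1, 23.3]), 11.4) cloud [ 0.45228397 -0.35031629  0.06786035]
mat [317.0223661 169.8135668] 6796 0.0031041889471327966 (array([ 454. , -336.3]), array([107. , 126.8]), 79.5)
knob [403.6812749  212.10557769] 502 [ 0.53754739 -0.32340355  0.10204838] 0.3729215013318461 [[ 0.54235185 -0.32656362  0.09      ]]
knob [223.73493976 260.36144578] 83 [ 0.40840152 -0.33030075  0.24979282] 0.2564956121486369 [[ 0.38032242 -0.43123974  0.09      ]]
knob [410.04819277 260.37349398] 83 [ 0.49060274 -0.30606227  0.24953107] 0.25627660067263125 [[ 0.56903985 -0.3752423   0.09      ]]
leverblock [451.3109405   28.86948177] 521 (array([ 551.2, -137.2]), array([ 22. , 122.3]), 89.1)
leverblock [416.48344828 195.65793103] 1450 (array([ 574.7, -323.7]), array([68.8, 49.7]), 1.7)
leverblock [311.32325581 185.56046512] 430 (array([ 451.8, -349.4]), array([48.4, 33. ]), 11.4)
cup? [279.1659292  253.22787611] 452 [ 0.40710222 -0.44742171  0.05015607] [ 0.46653367 -0.25255635  0.3729215 ]
cup? [213.42857143 259.53333333] 105 [ 0.4016676  -0.33158074  0.24667629] [ 0.4299932  -0.25255635  0.3729215 ]
cup? [420.00980392 259.65686275] 102 [ 0.49115781 -0.30447367  0.24650315] [ 0.49618464 -0.30242763  0.25668722]
base1 bench z -0.0006625331943186652
strip [283.87232846 160.33408324] 3556 0.04597474549871902 (array([493.8,  14.6]), array([ 19.4, 229.6]), 7.5)
base [326.98523595 148.4208591 ] 17949 0.0341485689224994 (array([531.6,  28.1]), array([119.6, 264.2]), 7.3)
tip [564.4   2.1] 156 [0.6955 0.248  0.0801] [0.6951 0.2475 0.081 ]
tip [359.7  92.1] 420 [0.5445 0.1179 0.0784] [0.5442 0.1178 0.081 ]
tip [345.9 164.1] 131 [0.5533 0.0498 0.0775] [0.5528 0.0504 0.081 ]
tip [333.9 228. ] 283 [ 0.5623 -0.0183  0.0783] [ 0.5618 -0.0172  0.081 ]
```

Run:
```python
from meas import *
c=pickle.load(open('pics/pr1.pkl','rb')); X=cloud(c)
t=grab('top'); Y=cloud(t)
for n,Z in(('w',X),('t',Y)):
    p=Z.reshape(-1,3); p=p[(p[:,0]>.36)&(p[:,0]<.5)&(p[:,1]<-.375)&(p[:,1]>-.52)&(p[:,2]>.02)&(p[:,2]<.2)]
    print(n,len(p),p.min(0),p.max(0)); q=p[p[:,2]>np.percentile(p[:,2],98)-.02]; print(q.min(0),q.max(0))
```

```text
w 2466 [ 0.40575531 -0.48260566  0.02000085] [ 0.47380397 -0.41375476  0.07072936]
[ 0.40575531 -0.48260566  0.0498208 ] [ 0.47380397 -0.41375476  0.07072936]
t 67 [ 0.40859837 -0.48271403  0.02011801] [ 0.43169187 -0.46300003  0.07383721]
[ 0.40859837 -0.48271403  0.05379501] [ 0.43169187 -0.46461274  0.07383721]
```

```bash
python3 -m handwheel '[[[-0.104,-0.031,0.4,0.058],[-0.104,-0.031,0.6,0.058],[-0.104,-0.031,0.75,0.058],[-0.104,-0.031,0.87,0.058],[-0.104,-0.031,0.95,0.058],[-0.104,-0.031,0.995,0.058],[-0.104,-0.031,0.995,0.058],[-0.104,-0.031,0.995,0.058]]]' 60
python3 -m handwheel '[[[0,0,0,0],[0,0,0,0],[0,0,0,0],[0,0,0,0],[0,0,0,0],[0,0,0,0],[0,0,0,0],[0,0,0,0]]]' 10
python3 -c "
from h import *; print(tool().round(4).tolist())"
```

```text
time_s: 5.4
eef_pos: [0.4519, -0.3527, 0.0413]
eef_rot: [0.001, 0.633, 0.774, -0.0]
wrist_force: [-0.5, 0.6, 0.7]
opening: 0.699
grasp_force: 0.0
time_s: 6.4
eef_pos: [0.4518, -0.3529, 0.0413]
eef_rot: [0.001, 0.633, 0.774, -0.0]
wrist_force: [-0.8, 0.3, 5.9]
opening: 0.388
grasp_force: 60.5
[[-0.1976, 0.9803, 0.0012, 0.4518], [0.9803, 0.1976, -0.0014, -0.3529], [-0.0016, 0.0009, -1.0, 0.0413], [0.0, 0.0, 0.0, 1.0]]
```

```bash
python3 -m handwheel '[[[0,0,-0.1,0],[0,0,-0.3,0],[0,0,-0.5,0],[0,0,-0.65,0],[0,0,-0.65,0]]]' 
python3 -m handwheel '[[[0.2,0.05,0,0],[0.45,0.12,0,0],[0.745,0.198,0,0],[0.745,0.198,0,0],[0.745,0.198,0,0]]]' >/dev/null
python3 -m handwheel '[[[0.2,0.05,0,0],[0.45,0.12,0,0],[0.745,0.198,0,0],[0.745,0.198,0,0],[0.745,0.198,0,0]]]' >/dev/null
python3 -m handwheel '[[[0.2,0.05,0,0.047],[0.45,0.12,0,0.047],[0.745,0.198,0,0.047],[0.745,0.198,0,0.047],[0.745,0.198,0,0.047],[0.745,0.198,0,0.047]]]' 
python3 -c "
from h import *; print(tool().round(4).tolist())"; python3 cap.py wrist w2;python3 cap.py scene s2; cd pics; python3 -c "
import cv2,numpy as np
cv2.imwrite('two2.png',np.vstack([cv2.resize(cv2.imread(f),(480,300)) for f in('w2.png','s2.png')]))"
```

```text
time_s: 7.02
eef_pos: [0.4525, -0.3535, 0.1738]
eef_rot: [0.003, 0.633, 0.774, -0.001]
wrist_force: [-0.2, 0.1, -2.9]
opening: 0.395
grasp_force: 59.9
time_s: 9.02
eef_pos: [0.4798, 0.1075, 0.1702]
eef_rot: [0.0, 0.661, 0.75, -0.0]
wrist_force: [-0.5, -0.3, -1.9]
opening: 0.392
grasp_force: 60.2
[[-0.1251, 0.9921, -0.0002, 0.4798], [0.9921, 0.1251, -0.0004, 0.1075], [-0.0004, -0.0002, -1.0, 0.1702], [0.0, 0.0, 0.0, 1.0]]
```

View pics/two2.png

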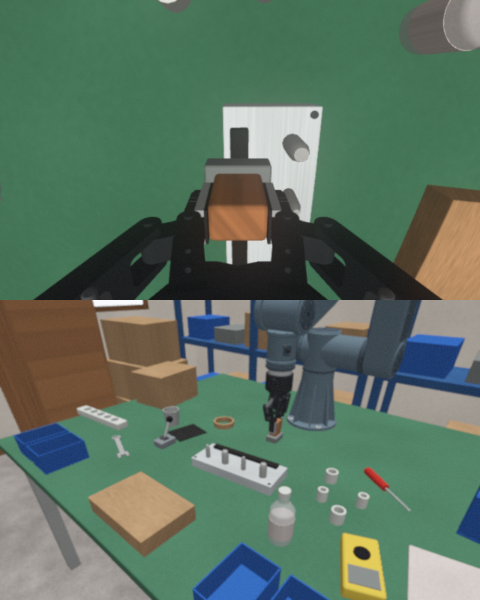

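Upper: the presser is held upright and centred, with the strip emerging beneath it near (318,190) at full resolution. Lower: the block hangs above the strip's left end and nothing has been disturbed.

Run:
```python
from meas import *
c=pickle.load(open('pics/w2.pkl','rb')); im=c['color'].astype(int); X=cloud(c); sat=im.max(2)-im.min(2); val=im.max(2)
ok=np.ones(val.shape,bool); ok[330:]=0
for ce,a,m in blobs((im[:,:,0]-im[:,:,2]>60)&ok&(X[...,2]>.17)&(X[...,2]<.23),200): print('grip',ce,a,np.median(X[m][:,2]),rect(c,m&(X[...,2]>.19),np.median(X[m][:,2])))
for ce,a,m in blobs((sat<40)&(val>100)&ok&(X[...,2]>.13)&(X[...,2]<.165),100): print('foot',ce,a,np.median(X[m][:,2]),rect(c,m,np.median(X[m][:,2])))
for ce,a,m in blobs((val<70)&ok&(X[...,2]>.04)&(X[...,2]<.055),100): print('strip',ce,a,np.median(X[m][:,2]),rect(c,m,.047), plane(c,np.argwhere(m)[:,::-1],.047)[:,1].max())
for ce,a,m in blobs(ok&(X[...,2]>.072)&(X[...,2]<.09),30): print('tip',ce.round(1),a,X[m].mean(0).round(4),plane(c,[ce],.081)[0].round(4))
```

```text
grip [316.95683857 295.9845852 ] 3568 0.19692703774747902 (array([479.5, 109.9]), array([32.3, 23.2]), 7.1)
foot [316.62316602 228.48803089] 1295 0.14996414937173982 (array([478.1, 118.6]), array([49.5, 14.4]), 8.6)
strip [318.36674528 190.71816038] 848 0.04587214395893405 (array([480.5, 112.9]), array([18.9, 35.8]), 7.2) 0.1317405807612715
strip [319.         324.98235294] 170 0.04587855318583439 (array([499.5, -30.8]), array([18.8, 10.3]), 7.2) -0.02449864026571591
tip [608.8  34.5] 1484 [0.6684 0.2631 0.0814] [0.6687 0.2634 0.081 ]
tip [399.3 203.1] 515 [0.5437 0.12   0.0784] [0.5429 0.1208 0.081 ]
tip [393.9 277.9] 132 [0.554  0.052  0.0768] [0.5525 0.0544 0.081 ]
```

```bash
python3 -m handwheel '[[[0,0.005,0.15,0],[0,0.005,0.3,0],[0,0.005,0.38,0],[0,0.005,0.4,0],[0,0.005,0.4,0],[0,0.005,0.4,0]]]'
python3 -m handwheel '[[[0,0,0.01,0],[0,0,0.02,0],[0,0,0.03,0],[0,0,0.03,0],[0,0,0.03,0]]]'
```

```text
time_s: 9.88
eef_pos: [0.4813, 0.1096, 0.0914]
eef_rot: [0.001, 0.66, 0.751, 0.001]
wrist_force: [0.6, -0.2, -2.2]
opening: 0.387
grasp_force: 60.3
time_s: 10.5
eef_pos: [0.4803, 0.1096, 0.0842]
eef_rot: [-0.0, 0.66, 0.751, -0.0]
wrist_force: [-0.8, -0.3, -1.8]
opening: 0.385
grasp_force: 60.3
```

```bash
for i in 1; do python3 -m handwheel '[[[0,0,0.005,0],[0,0,0.005,0],[0,0,0.005,0],[0,0,0.005,0]]]' | egrep 'pos|force'
python3 -m handwheel '[[[0,0,0.005,0],[0,0,0.005,0],[0,0,0.005,0],[0,0,0.005,0]]]' | egrep 'pos|force'
python3 -m handwheel '[[[0,0,0.005,0],[0,0,0.005,0],[0,0,0.005,0],[0,0,0.005,0]]]'| egrep 'pos|force'; done
```

```text
eef_pos: [0.4804, 0.1096, 0.0834]
wrist_force: [0.1, 0.8, -1.1]
grasp_force: 60.3
eef_pos: [0.4804, 0.1096, 0.0824]
wrist_force: [-0.5, -0.3, 1.5]
grasp_force: 60.4
eef_pos: [0.4804, 0.1096, 0.0814]
wrist_force: [-0.8, 1.2, 2.6]
grasp_force: 60.7
```

```bash
python3 -m handwheel '[[[0,0,0.007,0],[0,0,0.007,0],[0,0,0.007,0],[0,0,0.007,0]]]'| egrep 'pos|force'
python3 -m handwheel '[[[-0.0125,0,0,0],[-0.025,0,0,0],[-0.0375,0,0,0],[-0.05,0,0,0],[-0.0625,0,0,0],[-0.075,0,0,0],[-0.0875,0,0,0],[-0.1,0,0,0],[-0.1125,0,0,0],[-0.125,0,0,0]]]'| egrep 'time|pos|force'
```

```text
eef_pos: [0.4805, 0.1097, 0.0801]
wrist_force: [-1.5, 1.5, 4.8]
grasp_force: 61.0
time_s: 13.75
eef_pos: [0.484, 0.0857, 0.0803]
wrist_force: [-1.3, 5.0, 6.1]
grasp_force: 61.0
```

Net force is about 7–8 N, so the strip is pressed roughly 3.5–4 mm. I'll keep drawing the block along.

```bash
python3 -m handwheel '[[[-0.0125,0,0,0],[-0.025,0,0,0],[-0.0375,0,0,0],[-0.05,0,0,0],[-0.0625,0,0,0],[-0.075,0,0,0],[-0.0875,0,0,0],[-0.1,0,0,0],[-0.1125,0,0,0],[-0.125,0,0,0]]]'| egrep 'time|pos|force'
python3 -m handwheel '[[[-0.0125,0,0,0],[-0.025,0,0,0],[-0.0375,0,0,0],[-0.05,0,0,0],[-0.0625,0,0,0],[-0.075,0,0,0],[-0.0875,0,0,0],[-0.1,0,0,0],[-0.1125,0,0,0],[-0.125,0,0,0]]]'| egrep 'time|pos|force'
```

```text
time_s: 15.0
eef_pos: [0.4871, 0.0609, 0.0802]
wrist_force: [-0.8, 5.2, 6.3]
grasp_force: 61.0
time_s: 16.25
eef_pos: [0.4903, 0.0361, 0.0802]
wrist_force: [-0.6, 5.2, 5.4]
grasp_force: 61.1
```

```bash
python3 -m handwheel '[[[-0.0125,0,0,0],[-0.025,0,0,0],[-0.0375,0,0,0],[-0.05,0,0,0],[-0.0625,0,0,0],[-0.075,0,0,0],[-0.0875,0,0,0],[-0.1,0,0,0],[-0.1125,0,0,0],[-0.125,0,0,0]]]'| egrep 'time|pos|force'
python3 -m handwheel '[[[-0.0125,0,0,0],[-0.025,0,0,0],[-0.0375,0,0,0],[-0.05,0,0,0],[-0.0625,0,0,0],[-0.075,0,0,0],[-0.0875,0,0,0],[-0.1,0,0,0],[-0.1125,0,0,0],[-0.125,0,0,0]]]'| egrep 'time|pos|force'
```

```text
time_s: 17.5
eef_pos: [0.4934, 0.0113, 0.0801]
wrist_force: [-0.9, 5.4, 6.5]
grasp_force: 61.1
time_s: 18.75
eef_pos: [0.4965, -0.0135, 0.0801]
wrist_force: [-2.1, 6.2, 6.5]
grasp_force: 61.1
```

```bash
python3 -m handwheel '[[[-0.0125,0,0,0],[-0.025,0,0,0],[-0.0375,0,0,0],[-0.05,0,0,0],[-0.0625,0,0,0],[-0.075,0,0,0],[-0.0875,0,0,0],[-0.1,0,0,0],[-0.1125,0,0,0],[-0.125,0,0,0]]]'| egrep 'pos|wrist'
python3 -m handwheel '[[[-0.0125,0,0,0],[-0.025,0,0,0],[-0.0375,0,0,0],[-0.05,0,0,0],[-0.0625,0,0,0],[-0.075,0,0,0],[-0.0875,0,0,0],[-0.1,0,0,0],[-0.1125,0,0,0],[-0.125,0,0,0]]]'| egrep 'pos|wrist'
python3 -m handwheel '[[[-0.0125,0,0,0],[-0.025,0,0,0],[-0.0375,0,0,0],[-0.05,0,0,0],[-0.0625,0,0,0],[-0.075,0,0,0],[-0.0875,0,0,0],[-0.1,0,0,0],[-0.1125,0,0,0],[-0.125,0,0,0]]]'| egrep 'pos|wrist'
python3 -m handwheel '[[[-0.0125,0,0,0],[-0.025,0,0,0],[-0.0375,0,0,0],[-0.05,0,0,0],[-0.055,0,0,0],[-0.055,0,0,0]]]'| egrep 'pos|wrist'
python3 -c "
from h import *; print(tool().round(4).tolist())"
```

```text
eef_pos: [0.4997, -0.0382, 0.08]
wrist_force: [-0.6, 4.4, 6.4]
eef_pos: [0.5028, -0.063, 0.08]
wrist_force: [-0.7, 5.0, 6.2]
eef_pos: [0.506, -0.0878, 0.0799]
wrist_force: [-0.5, 4.5, 6.1]
eef_pos: [0.5074, -0.0988, 0.0799]
wrist_force: [-1.5, 4.5, 5.9]
[[-0.128, 0.9918, -0.0, 0.5074], [0.9918, 0.128, 0.0015, -0.0988], [0.0015, 0.0002, -1.0, 0.0799], [0.0, 0.0, 0.0, 1.0]]
```

```bash
python3 -m handwheel '[[[0,0,-0.1,0],[0,0,-0.25,0],[0,0,-0.4,0],[0,0,-0.45,0],[0,0,-0.45,0]]]' >/dev/null
python3 -m handwheel '[[[-0.2,-0.07,0,0],[-0.4,-0.15,0,0],[-0.58,-0.214,0,0],[-0.58,-0.214,0,0],[-0.58,-0.214,0,0]]]' >/dev/null
python3 -m handwheel '[[[-0.2,-0.07,0,0],[-0.4,-0.15,0,0],[-0.58,-0.214,0,0],[-0.58,-0.214,0,0],[-0.58,-0.214,0,0]]]'
python3 - <<'E'
from meas import *
c=grab('wrist'); save(c,'w3.png'); im=c['color'].astype(int); X=cloud(c); sat=im.max(2)-im.min(2); val=im.max(2)
ok=np.ones(val.shape,bool); ok[330:]=0
t=tool(); print(t.round(4).tolist()); z=t[2,3]
for ce,a,m in blobs((im[:,:,0]-im[:,:,2]>60)&ok&(X[...,2]>z)&(X[...,2]<z+.05),200): print('grip',ce,a,np.median(X[m][:,2]),rect(c,m&(X[...,2]>z+.02),np.median(X[m][:,2])))
for ce,a,m in blobs((sat<40)&(val>100)&ok&(X[...,2]>z-.04)&(X[...,2]<z),100): print('foot',ce,a,np.median(X[m][:,2]),X[m][:,2].std(),rect(c,m,np.median(X[m][:,2])))
E
```

```text
time_s: 25.12
eef_pos: [0.4524, -0.3391, 0.1691]
eef_rot: [-0.001, 0.66, 0.751, 0.0]
wrist_force: [0.3, 0.3, -1.5]
opening: 0.393
grasp_force: 60.2
[[-0.1296, 0.9916, -0.0007, 0.4525], [0.9916, 0.1296, 0.0015, -0.3389], [0.0016, -0.0005, -1.0, 0.1693], [0.0, 0.0, 0.0, 1.0]]
grip [316.91986155 295.72949947] 3756 0.1958062455751955 (array([ 451.9, -336. ]), array([32.6, 25.1]), 7.5)
foot [315.94287681 228.82725396] 1453 0.14895087800022802 0.0039062803725772866 (array([ 450.8, -328.9]), array([52.4, 16.3]), 7.5)
```

```bash
python3 -m handwheel '[[[0,0,0.2,0],[0,0,0.4,0],[0,0,0.52,0],[0,0,0.59,0],[0,0,0.625,0],[0,0,0.63,0],[0,0,0.63,0],[0,0,0.63,0]]]' | egrep 'pos|wrist'
python3 -m handwheel '[[[0,0,0.005,0],[0,0,0.005,0],[0,0,0.005,0]]]'| egrep 'pos|wrist'
```

```text
eef_pos: [0.4527, -0.3412, 0.0448]
wrist_force: [0.2, -0.1, -1.9]
eef_pos: [0.4522, -0.3407, 0.0429]
wrist_force: [-0.4, -0.1, -1.9]
```

```bash
python3 -m handwheel '[[[0,0,0.005,0],[0,0,0.005,0],[0,0,0.005,0]]]'| egrep 'pos|wrist'
python3 -m handwheel '[[[0,0,0.004,0],[0,0,0.004,0],[0,0,0.004,0]]]'| egrep 'pos|wrist'
```

```text
eef_pos: [0.4522, -0.3407, 0.0419]
wrist_force: [-0.6, -0.2, -1.5]
eef_pos: [0.4523, -0.3408, 0.0413]
wrist_force: [-0.6, 0.8, 0.9]
```

```bash
python3 -m handwheel '[[[0,0,0,0],[0,0,0,0],[0,0,0,0],[0,0,0,0]]]' 60 >/dev/null
python3 -m handwheel '[[[0,0,-0.15,0],[0,0,-0.4,0],[0,0,-0.7,0],[0,0,-1,0],[0,0,-1,0],[0,0,-1,0]]]' >/dev/null
python3 cap.py wrist w4
python3 -m handwheel '[[[0.82,0.12,0,0],[0.82,0.12,0,0],[0.82,0.12,0,0],[0.82,0.12,0,0]]]' >/dev/null
python3 -m handwheel '[[[0.82,0.12,0,0],[0.82,0.12,0,0],[0.82,0.12,0,0],[0.82,0.12,0,0]]]' >/dev/null
python3 -m handwheel '[[[0.82,0.12,0,0],[0.82,0.12,0,0],[0.82,0.12,0,0],[0.82,0.12,0,0]]]' >/dev/null
python3 -m handwheel '[[[0.82,0.12,0,0],[0.82,0.12,0,0],[0.82,0.12,0,0],[0.82,0.12,0,0],[0.82,0.12,0,0],[0.82,0.12,0,0]]]'
python3 cap.py wrist w5
cat > sl.py <<'E'
import sys
from meas import *
c=pickle.load(open(f'pics/{sys.argv[1]}.pkl','rb')); im=c['color'].astype(int); X=cloud(c); sat=im.max(2)-im.min(2); val=im.max(2)
t=tool(); print('tool',t[:3,3].round(4),'yang',np.arctan2(t[1,1],t[0,1]).round(4))
# top ring: near-top points, white
m=(X[...,2]>.033)&(X[...,2]<.044)&(sat<60)&(val>110)
m=cv2.morphologyEx(m.astype(np.uint8),cv2.MORPH_CLOSE,np.ones((3,3)))
cs,_=cv2.findContours(m,cv2.RETR_EXTERNAL,cv2.CHAIN_APPROX_NONE)
for k in cs:
    if cv2.contourArea(k)<150: continue
    P=plane(c,k.reshape(-1,2),.038)[:,:2]*1000; (ctr,r)=cv2.minEnclosingCircle(P.astype(np.float32)); e=cv2.fitEllipse(P.astype(np.float32))
    mm=np.zeros(m.shape,np.uint8); cv2.drawContours(mm,[k],-1,1,-1); z=X[(mm>0)&(m>0)][:,2]
    d=np.array(e[0])/1000-t[:2,3]; print('px',k.reshape(-1,2).mean(0).round(),'ell',np.round(e[0],1),np.round(e[1],1),'circ',np.round(ctr,1),round(2*r,1),'z',np.median(z).round(4),'tool dxy share',(t[:2,:2].T@d/.2).round(3))
E
python3 sl.py w5; cd pics; python3 -c "
import cv2,numpy as np
cv2.imwrite('two3.png',np.vstack([cv2.resize(cv2.imread(f),(480,300)) for f in('w4.png','w5.png')]))"
```

```text
time_s: 30.85
eef_pos: [0.464, 0.3203, 0.2408]
eef_rot: [0.0, 0.661, 0.75, -0.0]
wrist_force: [0.1, -1.4, 1.2]
opening: 0.705
grasp_force: 0.0
tool [0.464  0.3205 0.241 ] yang 0.1262
px [338. 324.] ell [521.2 117.9] [107.4 125.3] circ [519.4 111.2] 152.9 z 0.034 tool dxy share [-1.041  0.156]
px [246. 206.] ell [385.5 272.9] [35.6 37. ] circ [386.3 272.9] 38.3 z 0.0368 tool dxy share [-0.187 -0.419]
px [334. 202.] ell [487.9 291.5] [28.3 29. ] circ [487.8 291.6] 29.9 z 0.0366 tool dxy share [-0.159  0.1  ]
px [423. 124.] ell [571.2 392.3] [36.8 37. ] circ [571.1 392.2] 38.6 z 0.0369 tool dxy share [0.288 0.577]
px [303. 112.] ell [440.6 388.1] [27.5 28.6] circ [440.7 387.8] 29.4 z 0.037 tool dxy share [ 0.35  -0.073]
px [550.  61.] ell [694.6 476.5] [50.8 70. ] circ [694.7 476.5] 72.1 z 0.0361 tool dxy share [0.628 1.242]
```

View pics/two3.png

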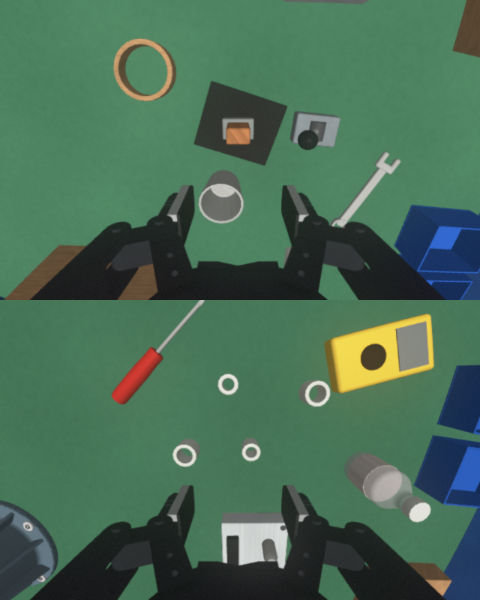

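The upper half shows the presser standing upright on the mat. The lower half shows four sleeves, with the wide one near (423,124) full-resolution already knocked to a spot close to the yellow meter.

```bash
python3 -m handwheel '[[[-0.159,0.1,0.2,0],[-0.159,0.1,0.4,0],[-0.159,0.1,0.55,0],[-0.159,0.1,0.6,0],[-0.159,0.1,0.6,0],[-0.159,0.1,0.6,0]]]' | egrep pos
python3 cap.py wrist w6; python3 sl.py w6
python3 - <<'E'
from meas import *
c=pickle.load(open('pics/w5.pkl','rb')); X=cloud(c); im=c['color'].astype(int)
m=(im[...,0]>150)&(im[...,2]<90)&(im[...,1]>110)
p=X[m]; print('meter z',np.percentile(p[:,2],[5,50,95]), (rect(c,m,np.median(p[:,2]))))
e=rect(c,m,np.median(p[:,2])); print(cv2.boxPoints((tuple(map(float,e[0])),tuple(map(float,e[1])),float(e[2]))))
E
```

```text
eef_pos: [0.4884, 0.2935, 0.1228]
tool [0.4884 0.2936 0.1228] yang 0.1285
px [315. 349.] ell [504.4 160.3] [ 7.7 49.6] circ [503.9 162.7] 53.0 z 0.0338 tool dxy share [-0.671 -0.006]
px [184. 219.] ell [386.1 272.8] [36.4 38.3] circ [386.  272.9] 39.4 z 0.0368 tool dxy share [-0.038 -0.52 ]
px [316. 213.] ell [488.3 291.7] [28.5 29.4] circ [488.5 291.7] 30.3 z 0.0369 tool dxy share [-0.01  -0.002]
px [452.  93.] ell [571.1 391.7] [36.2 37. ] circ [570.9 391.7] 38.2 z 0.0369 tool dxy share [0.434 0.473]
px [266.  72.] ell [441.5 387.8] [28.3 29.2] circ [441.5 387.7] 29.8 z 0.0369 tool dxy share [ 0.497 -0.172]
px [628.  23.] ell [687.  459.4] [19.4 41. ] circ [686.9 459.1] 37.5 z 0.0362 tool dxy share [0.695 1.091]
meter z [0.03159576 0.03393492 0.03544795] (array([765.8, 247. ]), array([151.6, 565.9]), 26.8)
[[570.56616  465.38065 ]
 [825.7178   -39.733677]
 [961.0338    28.619354]
 [705.8822   533.7337  ]]
```

```bash
python3 -m handwheel '[[[-0.01,0,0.2,0],[-0.01,0,0.35,0],[-0.01,0,0.45,0],[-0.01,0,0.51,0],[-0.01,0,0.51,0],[-0.01,0,0.51,0]]]' 55| egrep 'pos|wrist'
python3 -m handwheel '[[[0,0,0,0],[0,0,0,0],[0,0,0,0],[0,0,0,0],[0,0,0,0],[0,0,0,0]]]' 10
python3 -m handwheel '[[[0,0,-0.1,0],[0,0,-0.3,0],[0,0,-0.5,0],[0,0,-0.55,0],[0,0,-0.55,0],[0,0,-0.55,0]]]'
python3 cap.py wrist w7
python3 -c "
from h import *; print(tool().round(4).tolist())"
```

```text
eef_pos: [0.4884, 0.2916, 0.0201]
wrist_force: [-0.2, 0.0, -0.3]
time_s: 33.2
eef_pos: [0.4883, 0.2915, 0.0204]
eef_rot: [0.0, 0.66, 0.751, 0.001]
wrist_force: [-1.3, -0.0, 5.9]
opening: 0.335
grasp_force: 58.8
time_s: 33.95
eef_pos: [0.4864, 0.2908, 0.1276]
eef_rot: [-0.001, 0.66, 0.751, -0.001]
wrist_force: [-0.7, 0.0, -0.5]
opening: 0.338
grasp_force: 59.3
[[-0.1281, 0.9918, -0.003, 0.4864], [0.9918, 0.1281, -0.0011, 0.2908], [-0.0007, -0.0031, -1.0, 0.1273], [0.0, 0.0, 0.0, 1.0]]
```

View pics/w7.png

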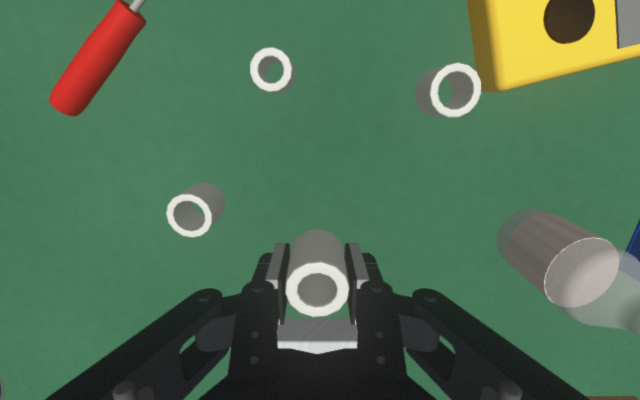

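The slim sleeve is held upright near (318,289). Next I'll view all four spigots from the right-hand side.

```bash
python3 -m handwheel '[[[-0.72,0.05,-0.16,0],[-0.72,0.05,-0.16,0],[-0.72,0.05,-0.16,0],[-0.72,0.05,-0.16,0]]]' | egrep pos
python3 -m handwheel '[[[-0.72,0.05,-0.16,0],[-0.72,0.05,-0.16,0],[-0.72,0.05,-0.16,0],[-0.72,0.05,-0.16,0]]]' | egrep pos
python3 -m handwheel '[[[-0.72,0.05,-0.16,0],[-0.72,0.05,-0.16,0],[-0.72,0.05,-0.16,0],[-0.72,0.05,-0.16,0],[-0.72,0.05,-0.16,0]]]' | egrep pos
python3 cap.py wrist w8
cat > tips.py <<'E'
import sys
from meas import *
c=pickle.load(open(f'pics/{sys.argv[1]}.pkl','rb')); X=cloud(c)
m=(X[...,2]>.0765)&(X[...,2]<.09)
for ce,a,mm in blobs(m,25):
    k=cv2.findContours(mm.astype(np.uint8),cv2.RETR_EXTERNAL,cv2.CHAIN_APPROX_NONE)[0][0].reshape(-1,2)
    P=plane(c,k,.081)[:,:2]*1000; print(ce.round(1),a,'ctr81',plane(c,[ce],.081)[0,:2].round(4),'size',np.ptp(P,0).round(1),'z',X[mm][:,2].max().round(4),'cloud',X[mm][:,:2].mean(0).round(4))
E
python3 tips.py w8
```

```text
eef_pos: [0.5159, 0.1481, 0.1603]
eef_pos: [0.5443, 0.0078, 0.1923]
eef_pos: [0.572, -0.131, 0.2238]
[323.7  66.3] 363 ctr81 [ 0.5632 -0.021 ] size [17.9 17.7] z 0.0824 cloud [ 0.5632 -0.0209]
[323.4 147.4] 92 ctr81 [ 0.5722 -0.0894] size [9.4 9.4] z 0.0811 cloud [ 0.5723 -0.0896]
```

View pics/w8.png

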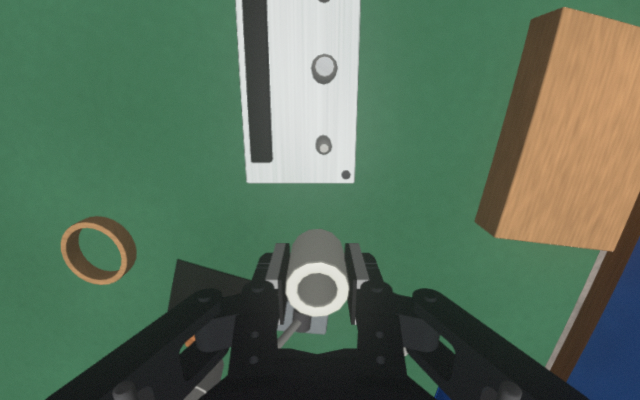

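At right-hand view, the thin spigot's tip is near (323,147) and a thick one near (324,66). The sleeve is held near (318,289).

```bash
cat > held.py <<'E'
import sys
from meas import *
# held sleeve ring: usage held.py pic dz_top targetx targety
c=pickle.load(open(f'pics/{sys.argv[1]}.pkl','rb')); im=c['color'].astype(int); X=cloud(c); t=tool(); z=t[2,3]+float(sys.argv[2])
sat=im.max(2)-im.min(2)
m=(im.max(2)>215)&(sat<30)&(abs(X[...,2]-z)<.012); m[:, :240]=0; m[:,400:]=0; m[:245]=0
for ce,a,mm in blobs(m,200):
    k=cv2.findContours(mm.astype(np.uint8),cv2.RETR_EXTERNAL,cv2.CHAIN_APPROX_NONE)[0][0].reshape(-1,2)
    P=plane(c,k,z)[:,:2]*1000; e=cv2.fitEllipse(P.astype(np.float32)); s=np.array(e[0])/1000
    print(ce,a,'ell',np.round(e[0],1),np.round(e[1],1),'z',np.median(X[mm][:,2]),z,'off in tool',(t[:2,:2].T@(s-t[:2,3])).round(4))
    d=np.array([float(sys.argv[3]),float(sys.argv[4])])-s; print('need',d.round(4),'share',(t[:2,:2].T@d/.2).round(4))
E
python3 held.py w8 .0176 .5722 -.0894; python3 -c "
from h import *; print(tool().round(4).tolist())"
```

```text
[316.93989482 288.54620586] 1331 ell [ 572.2 -131.2] [26.9 27.1] z 0.24053605264551164 0.24158858433061375 off in tool [-0.0003  0.0001]
need [0.     0.0418] share [0.2072 0.0274]
[[-0.1302, 0.9915, -0.0019, 0.5721], [0.9915, 0.1302, 0.0015, -0.1309], [0.0018, -0.0017, -1.0, 0.224], [0.0, 0.0, 0.0, 1.0]]
```

```bash
python3 -m handwheel '[[[0.1,0.0137,0,0],[0.207,0.0274,0.1,0],[0.207,0.0274,0.3,0],[0.207,0.0274,0.48,0],[0.207,0.0274,0.56,0],[0.207,0.0274,0.58,0],[0.207,0.0274,0.58,0],[0.207,0.0274,0.58,0]]]' | egrep 'pos|wrist'
python3 -m handwheel '[[[0,0,0.02,0],[0,0,0.04,0],[0,0,0.06,0],[0,0,0.06,0]]]' | egrep 'pos|wrist'
```

```text
eef_pos: [0.5738, -0.0919, 0.1107]
wrist_force: [0.6, -0.0, -0.1]
eef_pos: [0.5724, -0.0915, 0.0965]
wrist_force: [0.2, -0.5, -0.4]
```

```bash
python3 -m handwheel '[[[0.01,0,0,0],[0.01,0,0.02,0],[0.01,0,0.04,0],[0.01,0,0.06,0],[0.01,0,0.08,0],[0.01,0,0.08,0]]]' | egrep 'pos|wrist'
python3 -m handwheel '[[[0,0,0.02,0],[0,0,0.04,0],[0,0,0.06,0],[0,0,0.08,0],[0,0,0.09,0],[0,0,0.09,0]]]' | egrep 'pos|wrist'
```

```text
eef_pos: [0.5722, -0.0895, 0.0806]
wrist_force: [-0.3, 0.6, -1.1]
eef_pos: [0.5724, -0.0896, 0.0628]
wrist_force: [0.4, 0.5, -0.7]
```

```bash
python3 -m handwheel '[[[0,0,0.01,0],[0,0,0.02,0],[0,0,0.03,0],[0,0,0.036,0],[0,0,0.036,0]]]' | egrep 'pos|wrist'
python3 -m handwheel '[[[0,0,0.005,0],[0,0,0.008,0],[0,0,0.008,0]]]' | egrep 'pos|wrist'
```

```text
eef_pos: [0.5725, -0.0896, 0.0557]
wrist_force: [0.3, -0.3, -0.6]
eef_pos: [0.5726, -0.0897, 0.0553]
wrist_force: [-3.2, 0.3, 7.8]
```

```bash
python3 -m handwheel '[[[0,0,0,0],[0,0,0,0],[0,0,0,0],[0,0,0,0]]]' 55 | egrep 'wrist|open'
python3 -m handwheel '[[[0,0,-0.1,0],[0,0,-0.3,0],[0,0,-0.55,0],[0,0,-0.75,0],[0,0,-0.75,0]]]' | egrep pos
python3 -m handwheel '[[[0.82,-0.114,0,0],[0.82,-0.114,0,0],[0.82,-0.114,0,0],[0.82,-0.114,0,0]]]' >/dev/null
python3 -m handwheel '[[[0.82,-0.114,0,0],[0.82,-0.114,0,0],[0.82,-0.114,0,0],[0.82,-0.114,0,0]]]' >/dev/null
python3 -m handwheel '[[[0.82,-0.114,0,0],[0.82,-0.114,0,0],[0.82,-0.114,0,0],[0.82,-0.114,0,0],[0.82,-0.114,0,0],[0.82,-0.114,0,0]]]' | egrep pos
python3 cap.py wrist w9; python3 sl.py w9; python3 cap.py top t9
```

```text
wrist_force: [-1.0, 0.2, 0.2]
opening: 0.647
eef_pos: [0.5752, -0.0905, 0.2103]
eef_pos: [0.4426, 0.3879, 0.2042]
tool [0.4425 0.3881 0.2043] yang 0.1263
px [439. 194.] ell [571.1 393.2] [36.7 37.7] circ [571.  393.3] 38.6 z 0.0367 tool dxy share [-0.056  0.641]
px [315. 183.] ell [440.5 389.2] [28.4 28.8] circ [440.7 389.2] 29.6 z 0.0369 tool dxy share [ 0.007 -0.009]
px [574. 130.] ell [694.4 477.1] [51.2 69.9] circ [694.5 477.3] 72.5 z 0.0361 tool dxy share [0.283 1.306]
```

```bash
python3 -m handwheel '[[[0.005,-0.008,0.25,0],[0.005,-0.008,0.5,0],[0.005,-0.008,0.7,0],[0.005,-0.008,0.85,0],[0.005,-0.008,0.92,0],[0.005,-0.008,0.92,0],[0.005,-0.008,0.92,0],[0.005,-0.008,0.92,0]]]' | egrep 'pos|wrist'
python3 -m handwheel '[[[0,0,0,0],[0,0,0,0],[0,0,0,0],[0,0,0,0],[0,0,0,0],[0,0,0,0]]]' 10 | egrep 'pos|open|grasp'
python3 -m handwheel '[[[0,0,-0.1,0],[0,0,-0.4,0],[0,0,-0.7,0],[0,0,-0.9,0],[0,0,-0.9,0],[0,0,-0.9,0]]]'
python3 cap.py wrist w10
python3 held.py w10 .0175 .5542 .0488;python3 -c "
from h import *; print(tool().round(4).tolist())"
```

```text
eef_pos: [0.4409, 0.391, 0.0219]
wrist_force: [-0.8, 0.4, 0.5]
eef_pos: [0.4404, 0.3907, 0.0213]
opening: 0.323
grasp_force: 59.3
time_s: 45.15
eef_pos: [0.4394, 0.3901, 0.2001]
eef_rot: [-0.0, 0.66, 0.751, -0.0]
wrist_force: [-0.2, -0.2, -2.3]
opening: 0.325
grasp_force: 59.3
[317.12471483 289.88288973] 1315 ell [439.7 388.3] [26.9 27.2] z 0.2158661443190912 0.21664655059753402 off in tool [-0.0016  0.0005]
need [ 0.1145 -0.3395] share [-1.7571  0.3503]
[[-0.1282, 0.9918, -0.002, 0.439], [0.9918, 0.1282, -0.0011, 0.3898], [-0.0009, -0.0022, -1.0, 0.1991], [0.0, 0.0, 0.0, 1.0]]
```

```bash
python3 -m handwheel '[[[-0.88,0.175,0,0],[-0.88,0.175,0,0],[-0.88,0.175,0,0],[-0.88,0.175,0,0],[-0.88,0.175,0,0]]]' | egrep pos
python3 -m handwheel '[[[-0.3,0.06,0,0],[-0.6,0.12,0,0],[-0.875,0.175,0,0],[-0.875,0.175,0.2,0],[-0.875,0.175,0.35,0],[-0.875,0.175,0.42,0],[-0.875,0.175,0.42,0],[-0.875,0.175,0.42,0]]]' | egrep 'pos|wrist'
python3 -c "
from h import *; t=tool(); print(t[:3,3].round(4), (t[:2,:2].T@(np.array([.5541,.049])-t[:2,3])+[.0016,-.0005]).round(4)/.2)"
```

```text
eef_pos: [0.4964, 0.2203, 0.1989]
eef_pos: [0.5552, 0.0518, 0.1175]
wrist_force: [0.2, 0.2, 0.7]
[0.5552 0.0518 0.1175] [-0.0055 -0.01  ]
```

```bash
python3 -m handwheel '[[[-0.005,-0.008,0,0],[-0.005,-0.008,0.03,0],[-0.005,-0.008,0.06,0],[-0.005,-0.008,0.08,0],[-0.005,-0.008,0.1,0],[-0.005,-0.008,0.1,0]]]' | egrep 'pos|wrist'
python3 -c "
from h import *; t=tool(); print(t[:3,3].round(4), (t[:2,:2].T@(np.array([.5541,.049])-t[:2,3])+[.0016,-.0005]).round(4)/.2)"
```

```text
eef_pos: [0.5526, 0.05, 0.0958]
wrist_force: [-0.3, 0.0, -0.4]
[0.5526 0.05   0.0958] [0.002  0.0045]
```

```bash
python3 -m handwheel '[[[0.002,0.004,0.02,0],[0.002,0.004,0.04,0],[0.002,0.004,0.06,0],[0.002,0.004,0.08,0],[0.002,0.004,0.1,0],[0.002,0.004,0.1,0]]]' | egrep 'pos|wrist'
python3 -m handwheel '[[[0,0,0.02,0],[0,0,0.04,0],[0,0,0.06,0],[0,0,0.08,0],[0,0,0.092,0],[0,0,0.092,0],[0,0,0.092,0]]]' | egrep 'pos|wrist'
```

```text
eef_pos: [0.5536, 0.0507, 0.0759]
wrist_force: [1.9, 1.3, -2.4]
eef_pos: [0.5536, 0.0506, 0.0577]
wrist_force: [3.6, 3.0, -3.5]
```

```bash
python3 -m handwheel '[[[0,0,0.005,0],[0,0,0.008,0],[0,0,0.008,0]]]' | egrep 'pos|wrist'
python3 -m handwheel '[[[0,0,0.004,0],[0,0,0.004,0]]]' | egrep 'pos|wrist'
```

```text
eef_pos: [0.5538, 0.0505, 0.0565]
wrist_force: [1.6, 3.4, 1.7]
eef_pos: [0.5538, 0.0505, 0.0563]
wrist_force: [-1.2, 3.2, 7.6]
```

```bash
python3 -m handwheel '[[[0,0,0,0],[0,0,0,0],[0,0,0,0],[0,0,0,0]]]' 60 | egrep 'wrist|open'
python3 -m handwheel '[[[0,0,-0.1,0],[0,0,-0.3,0],[0,0,-0.55,0],[0,0,-0.75,0],[0,0,-0.75,0]]]' | egrep pos
python3 -m handwheel '[[[0.605,-0.345,0,0],[0.605,-0.345,0,0],[0.605,-0.345,0,0],[0.605,-0.345,0,0]]]' >/dev/null
python3 -m handwheel '[[[0.605,-0.345,0,0],[0.605,-0.345,0,0],[0.605,-0.345,0,0],[0.605,-0.345,0,0],[0.605,-0.345,0,0]]]' | egrep pos
python3 cap.py wrist w11; python3 sl.py w11
```

```text
wrist_force: [-0.1, -0.1, -0.1]
opening: 0.705
eef_pos: [0.5561, 0.0502, 0.2097]
eef_pos: [0.3872, 0.2716, 0.2054]
tool [0.3871 0.2716 0.2054] yang 0.1263
px [440. 365.] ell [577.   52.1] [20.2 53.8] circ [575.  45.] 57.8 z 0.0339 tool dxy share [-1.208  0.803]
px [366. 315.] ell [468.7 118.9] [23.5 89.8] circ [467.7 112.3] 88.4 z 0.0339 tool dxy share [-0.809  0.309]
px [445. 293.] ell [557.1 158.6] [21.  46.1] circ [550.9 155.8] 46.8 z 0.034 tool dxy share [-0.668  0.772]
px [314. 182.] ell [384.3 272.6] [36.2 36.8] circ [384.3 272.6] 37.6 z 0.0368 tool dxy share [ 0.007 -0.013]
px [520.  88.] ell [570.4 391.8] [36.2 37.4] circ [570.5 392.1] 38.6 z 0.0367 tool dxy share [0.48  0.985]
px [638.  28.] ell [674.1 470.5] [ 4.8 62. ] circ [675.6 466.1] 54.6 z 0.036 tool dxy share [0.806 1.549]
```

```bash
python3 -m handwheel '[[[0,-0.01,0.25,0],[0,-0.01,0.5,0],[0,-0.01,0.7,0],[0,-0.01,0.85,0],[0,-0.01,0.923,0],[0,-0.01,0.923,0],[0,-0.01,0.923,0],[0,-0.01,0.923,0]]]' | egrep 'pos|wrist'
python3 -m handwheel '[[[0,0,0,0],[0,0,0,0],[0,0,0,0],[0,0,0,0],[0,0,0,0],[0,0,0,0]]]' 15 | egrep 'pos|open|grasp'
python3 -m handwheel '[[[0,0,-0.1,0],[0,0,-0.4,0],[0,0,-0.7,0],[0,0,-0.9,0],[0,0,-0.9,0],[0,0,-0.9,0]]]'
python3 cap.py wrist w12
python3 held.py w12 .0175 .5631 -.0203;python3 -c "
from h import *; print(tool().round(4).tolist())"
```

```text
eef_pos: [0.3849, 0.273, 0.0222]
wrist_force: [-0.3, 0.3, 0.6]
eef_pos: [0.3844, 0.2729, 0.022]
opening: 0.423
grasp_force: 59.2
time_s: 54.62
eef_pos: [0.3831, 0.2724, 0.2002]
eef_rot: [-0.0, 0.66, 0.751, -0.0]
wrist_force: [-0.5, 0.3, -1.2]
opening: 0.424
grasp_force: 60.2
[317.0147139  285.75422343] 1835 ell [383.2 272.5] [34.7 34.9] z 0.21519387008110674 0.21700663992493613 off in tool [0.0002 0.0005]
need [ 0.1799 -0.2928] share [-1.5673  0.7044]
[[-0.1282, 0.9917, -0.0023, 0.3828], [0.9917, 0.1282, -0.0009, 0.2722], [-0.0006, -0.0024, -1.0, 0.1995], [0.0, 0.0, 0.0, 1.0]]
```

```bash
python3 -m handwheel '[[[-0.78,0.35,0,0],[-0.78,0.35,0,0],[-0.78,0.35,0,0],[-0.78,0.35,0,0],[-0.78,0.35,0,0]]]' | egrep pos
python3 -m handwheel '[[[-0.3,0.13,0,0],[-0.6,0.26,0,0],[-0.787,0.354,0,0],[-0.787,0.354,0.2,0],[-0.787,0.354,0.35,0],[-0.787,0.354,0.4,0],[-0.787,0.354,0.4,0],[-0.787,0.354,0.4,0]]]' | egrep 'pos|wrist'
cat > off.py <<'E'
import sys
from h import *
a=list(map(float,sys.argv[1:])); t=tool(); print(t[:3,3].round(4), ((t[:2,:2].T@(np.array(a[:2])-t[:2,3])-a[2:])/.2).round(4), 'yang',np.arctan2(t[1,1],t[0,1]).round(3))
E
python3 off.py .5631 -.0203 .0002 .0005
```

```text
eef_pos: [0.472, 0.1271, 0.1993]
eef_pos: [0.5645, -0.0198, 0.1224]
wrist_force: [-0.5, -0.2, -1.5]
[ 0.5645 -0.0198  0.1224] [-0.0027 -0.0098] yang 0.129
```

```bash
python3 -m handwheel '[[[-0.002,-0.003,0,0],[-0.002,-0.003,0.03,0],[-0.002,-0.003,0.06,0],[-0.002,-0.003,0.085,0],[-0.002,-0.003,0.085,0]]]' | egrep 'pos|wrist'
python3 off.py .5631 -.0203 .0002 .0005
```

```text
eef_pos: [0.5625, -0.0206, 0.1031]
wrist_force: [-0.6, -0.7, -1.1]
[ 0.5625 -0.0206  0.1031] [0.     0.0007] yang 0.128
```

```bash
python3 -m handwheel '[[[0,0,0.02,0],[0,0,0.04,0],[0,0,0.06,0],[0,0,0.08,0],[0,0,0.1,0],[0,0,0.1,0]]]' | egrep 'pos|wrist'
python3 -m handwheel '[[[0,0,0.02,0],[0,0,0.04,0],[0,0,0.06,0],[0,0,0.08,0],[0,0,0.1,0],[0,0,0.12,0],[0,0,0.12,0]]]' | egrep 'pos|wrist'
```

```text
eef_pos: [0.5632, -0.0203, 0.0835]
wrist_force: [2.9, 2.9, -3.6]
eef_pos: [0.5632, -0.0203, 0.0595]
wrist_force: [4.0, 5.1, -0.1]
```

```bash
python3 -m handwheel '[[[0,0,0.006,0],[0,0,0.012,0],[0,0,0.012,0]]]' | egrep 'pos|wrist'
python3 -m handwheel '[[[0,0,0.005,0],[0,0,0.005,0]]]' | egrep 'pos|wrist'
```

```text
eef_pos: [0.5633, -0.0203, 0.0575]
wrist_force: [2.9, 4.7, 2.0]
eef_pos: [0.5634, -0.0203, 0.057]
wrist_force: [-0.1, 6.5, 7.1]
```

```bash
python3 -m handwheel '[[[0,0,0,0],[0,0,0,0],[0,0,0,0],[0,0,0,0]]]' 60 | egrep 'wrist|open'
python3 -m handwheel '[[[0,0,-0.1,0],[0,0,-0.3,0],[0,0,-0.55,0],[0,0,-0.75,0],[0,0,-0.75,0]]]' | egrep pos
python3 -m handwheel '[[[0.68,0.1,0,0],[0.68,0.1,0,0],[0.68,0.1,0,0],[0.68,0.1,0,0]]]' >/dev/null
python3 -m handwheel '[[[0.68,0.1,0,0],[0.68,0.1,0,0],[0.68,0.1,0,0],[0.68,0.1,0,0]]]' >/dev/null
python3 -m handwheel '[[[0.68,0.1,0,0],[0.68,0.1,0,0],[0.68,0.1,0,0],[0.68,0.1,0,0],[0.68,0.1,0,0]]]' | egrep pos
python3 cap.py wrist w13; python3 sl.py w13
python3 - <<'E'
from meas import *
c=pickle.load(open('pics/w13.pkl','rb')); X=cloud(c); im=c['color'].astype(int)
m=(im[...,0]>150)&(im[...,2]<90)&(im[...,1]>110)
for ce,a,mm in blobs(m,1000):
  p=X[mm]; P=p[p[:,2]>.02]; print(ce,a,'minx pt',P[P[:,0].argmin()],'miny',P[P[:,1].argmin()]); d=np.linalg.norm(P[:,:2]-[.571,.3925],axis=1); print('nearest',P[d.argmin()],d.min())
E
```

```text
wrist_force: [0.6, -0.8, -1.0]
opening: 0.699
eef_pos: [0.5654, -0.0213, 0.2108]
eef_pos: [0.571, 0.3892, 0.2063]
tool [0.5709 0.3893 0.2065] yang 0.126
px [318. 180.] ell [571.9 393. ] [36.3 36.6] circ [571.9 393.1] 37.6 z 0.0369 tool dxy share [0.018 0.007]
px [455. 112.] ell [695.4 477.1] [50.7 69.9] circ [695.3 477.1] 72.2 z 0.0362 tool dxy share [0.357 0.673]
[406.28747527 126.36371937] 6571 minx pt [0.56107402 0.46791571 0.34009608] miny [0.60670502 0.39904322 0.03074492]
nearest [0.60103463 0.40879927 0.02947629] 0.034172287081667585
```

View pics/w13.png

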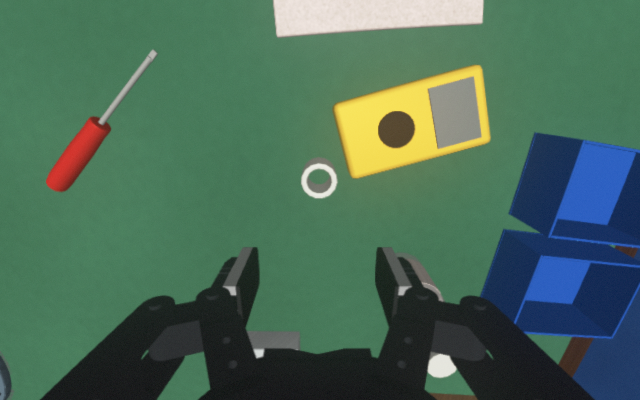

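The last wide sleeve is near (319,180), beside the meter's corner near (352,178). I'll grasp it diagonally, upper-left to lower-right.

```bash
python3 -m handwheel '[[[0.017,0.004,0.2,0.7],[0.017,0.004,0.4,0.7],[0.017,0.004,0.5,0.7],[0.017,0.004,0.5,0.7],[0.017,0.004,0.5,0.7],[0.017,0.004,0.5,0.7],[0.017,0.004,0.5,0.7],[0.017,0.004,0.5,0.7]]]' | egrep 'pos|wrist'
python3 off.py .5713 .393 0 0; python3 cap.py wrist w14; python3 sl.py w14; python3 cap.py top t14
python3 - <<'E'
import cv2,numpy as np
a=cv2.imread('pics/w14.png'); b=cv2.resize(cv2.imread('pics/t14.png')[160:250,180:390],None,fx=3,fy=3); cv2.imwrite('pics/m14.png',np.vstack([cv2.resize(a,(512,320)),cv2.resize(b,(512,220))]))
E
```

```text
eef_pos: [0.5709, 0.3943, 0.1067]
wrist_force: [-0.0, -0.3, -0.1]
[0.5709 0.3943 0.1067] [-0.0024  0.0061] yang -0.92
tool [0.5709 0.3945 0.1067] yang -0.9205
px [322. 216.] ell [573.3 393. ] [36.3 37.1] circ [573.5 392.7] 38.3 z 0.0369 tool dxy share [0.005 0.014]
px [334.  10.] ell [687.1 458.8] [15.2 73.7] circ [684.  471.2] 60.8 z 0.0362 tool dxy share [0.657 0.096]
```

View pics/m14.png

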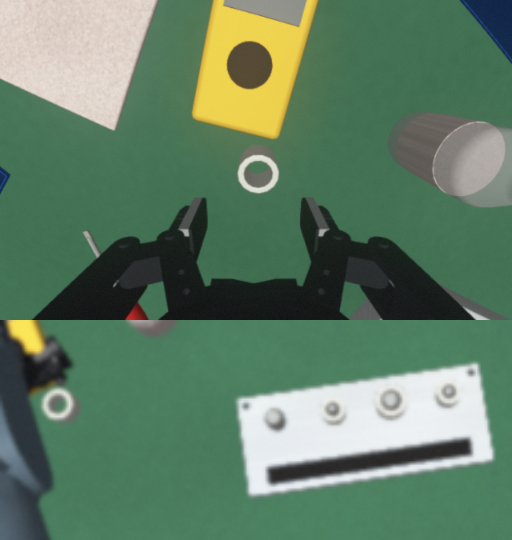

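In the upper half, the open jaws straddle the sleeve near (322,216) full-resolution, clear of the meter. The lower half shows three sleeves on their spigots, leaving only the leftmost thick one free.

```bash
python3 -m handwheel '[[[0.003,0.01,0.1,0],[0.003,0.01,0.25,0],[0.003,0.01,0.36,0],[0.003,0.01,0.43,0],[0.003,0.01,0.43,0],[0.003,0.01,0.43,0]]]' | egrep 'pos|wrist'
python3 -m handwheel '[[[0,0,0,0],[0,0,0,0],[0,0,0,0],[0,0,0,0],[0,0,0,0],[0,0,0,0]]]' 15 | egrep 'pos|open|grasp'
python3 -m handwheel '[[[0,0,-0.1,0],[0,0,-0.4,0],[0,0,-0.7,0],[0,0,-0.9,-0.2],[0,0,-0.9,-0.4],[0,0,-0.9,-0.7],[0,0,-0.9,-0.7],[0,0,-0.9,-0.7],[0,0,-0.9,-0.7],[0,0,-0.9,-0.7]]]' | egrep 'time|pos|grasp|open'
python3 cap.py wrist w15
python3 held.py w15 .0175 .5450 .1185;python3 off.py .545 .1185 0 0
```

```text
eef_pos: [0.573, 0.3943, 0.0214]
wrist_force: [-0.1, 0.3, 1.0]
eef_pos: [0.5734, 0.3944, 0.0223]
opening: 0.415
grasp_force: 60.4
time_s: 65.82
eef_pos: [0.5721, 0.3939, 0.2013]
opening: 0.415
grasp_force: 60.1
[317.0650723  285.49221357] 1798 ell [572.1 394.4] [34.2 34.8] z 0.2161632982887551 0.21874608140350899 off in tool [0.0005 0.    ]
need [-0.0271 -0.2759] share [-1.3516 -0.3082]
[0.5722 0.3939 0.2012] [-1.3491 -0.3081] yang 0.126
```

```bash
python3 -m handwheel '[[[-0.7,-0.155,0,0],[-0.7,-0.155,0,0],[-0.7,-0.155,0,0],[-0.7,-0.155,0,0],[-0.7,-0.155,0,0]]]' | egrep pos
python3 -m handwheel '[[[-0.3,-0.07,0,0],[-0.5,-0.12,0,0],[-0.652,-0.153,0,0],[-0.652,-0.153,0.2,0],[-0.652,-0.153,0.35,0],[-0.652,-0.153,0.4,0],[-0.652,-0.153,0.4,0],[-0.652,-0.153,0.4,0]]]' | egrep 'pos|wrist'
python3 -m handwheel '[[[0,0,0.02,0],[0,0,0.05,0],[0,0,0.085,0],[0,0,0.085,0],[0,0,0.085,0]]]' | egrep 'pos|wrist'
python3 off.py .545 .1185 .0005 0
```

```text
eef_pos: [0.5597, 0.2523, 0.2009]
eef_pos: [0.547, 0.1184, 0.1219]
wrist_force: [0.0, -0.2, -1.0]
eef_pos: [0.5458, 0.1178, 0.1034]
wrist_force: [0.2, 0.4, -0.8]
[0.5458 0.1178 0.1034] [ 0.0015 -0.0035] yang 0.128
```

```bash
python3 -m handwheel '[[[0.001,-0.002,0.02,0],[0.001,-0.002,0.04,0],[0.001,-0.002,0.06,0],[0.001,-0.002,0.08,0],[0.001,-0.002,0.1,0],[0.001,-0.002,0.1,0]]]' | egrep 'pos|wrist'
python3 -m handwheel '[[[0,0,0.02,0],[0,0,0.04,0],[0,0,0.06,0],[0,0,0.08,0],[0,0,0.1,0],[0,0,0.12,0],[0,0,0.12,0]]]' | egrep 'pos|wrist'
python3 -m handwheel '[[[0,0,0.006,0],[0,0,0.01,0],[0,0,0.01,0]]]' | egrep 'pos|wrist'
```

```text
eef_pos: [0.5454, 0.1186, 0.0831]
wrist_force: [1.1, 5.0, -2.9]
eef_pos: [0.5455, 0.1187, 0.0593]
wrist_force: [1.5, 5.7, 0.5]
eef_pos: [0.5456, 0.1187, 0.0577]
wrist_force: [0.4, 6.8, 3.4]
```

```bash
python3 -m handwheel '[[[0,0,0.006,0],[0,0,0.006,0]]]' | egrep 'pos|wrist'
python3 -m handwheel '[[[0,0,0,0],[0,0,0,0],[0,0,0,0],[0,0,0,0]]]' 60 | egrep 'wrist|open'
python3 -m handwheel '[[[0,0,-0.1,0],[0,0,-0.3,0],[0,0,-0.55,0],[0,0,-0.8,0],[0,0,-0.8,0]]]' | egrep pos
python3 -m handwheel '[[[-0.72,-0.203,0,0],[-0.72,-0.203,0,0],[-0.72,-0.203,0,0],[-0.72,-0.203,0,0]]]' >/dev/null
python3 -m handwheel '[[[-0.72,-0.203,0,0],[-0.72,-0.203,0,0],[-0.72,-0.203,0,0],[-0.72,-0.203,0,0]]]' 0 >/dev/null
python3 -m handwheel '[[[-0.72,-0.203,0,0],[-0.72,-0.203,0,0],[-0.72,-0.203,0,0],[-0.72,-0.203,0,0],[-0.72,-0.203,0,0]]]' | egrep 'pos|open'
python3 cap.py wrist w16; python3 cap.py scene s16
python3 - <<'E'
from meas import *
c=pickle.load(open('pics/w16.pkl','rb')); X=cloud(c); im=c['color'].astype(int); val=im.max(2)
m=(val<70)&(X[...,2]>.07)&(X[...,2]<.12)&(X[...,0]>.5)&(X[...,0]<.6)&(X[...,1]<-.28)
for ce,a,mm in blobs(m): print('knob',ce,a,X[mm].mean(0),X[mm].max(0),plane(c,[ce],.095))
b=cv2.imread('pics/s16.png'); cv2.imwrite('pics/m16.png',np.vstack([cv2.resize(cv2.imread('pics/w16.png'),(480,300)),cv2.resize(b,(480,300))]))
E
python3 off.py .485 -.325 0 0
```

```text
eef_pos: [0.5456, 0.1187, 0.0572]
wrist_force: [-3.5, 6.2, 8.4]
wrist_force: [-0.8, -0.4, 0.2]
opening: 0.701
eef_pos: [0.5484, 0.1179, 0.2215]
eef_pos: [0.4805, -0.3239, 0.2158]
opening: 0.002
knob [383.51136364 207.65909091] 616 [ 0.53882262 -0.32328078  0.1017179 ] [ 0.55171808 -0.31304058  0.10701833] [[ 0.540696   -0.32538371  0.095     ]]
[ 0.4806 -0.324   0.2162] [-0.0077  0.0213] yang 0.131
```

View pics/m16.png

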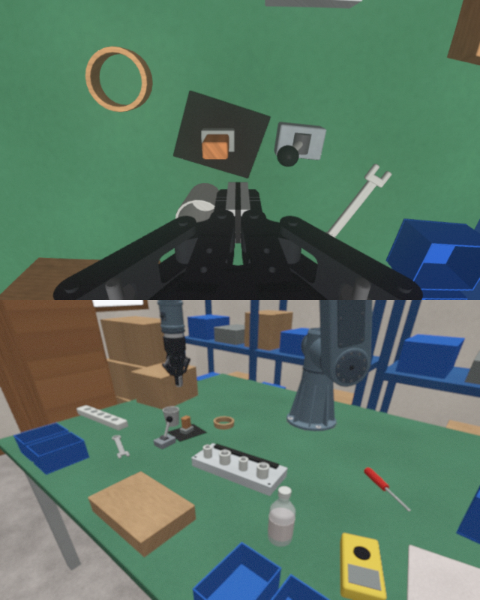

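The presser stands upright, the lever knob near (384,208) full-resolution is still towards the robot, and all four sleeves look home in the scene view. Next I'll lower the closed fingers on the near side of the knob.

```bash
python3 -m handwheel '[[[-0.01,0.02,0.2,0],[-0.01,0.02,0.4,0],[-0.01,0.02,0.55,0],[-0.01,0.02,0.64,0],[-0.01,0.02,0.64,0],[-0.01,0.02,0.64,0]]]' | egrep 'pos|wrist'
python3 -m handwheel '[[[-0.008,0.06,0,0],[-0.016,0.12,0,0],[-0.023,0.18,0,0],[-0.03,0.24,0,0],[-0.035,0.28,0,0],[-0.035,0.28,0,0]]]' | egrep 'pos|wrist'
python3 -m handwheel '[[[-0.004,0.03,0,0],[-0.008,0.06,0,0],[-0.012,0.09,0,0],[-0.016,0.12,0,0],[-0.016,0.12,0,0]]]' | egrep 'pos|wrist'
```

```text
eef_pos: [0.4851, -0.328, 0.0897]
wrist_force: [-0.2, 0.0, 0.0]
eef_pos: [0.5413, -0.3271, 0.088]
wrist_force: [0.3, -0.4, -0.2]
eef_pos: [0.5654, -0.3274, 0.0883]
wrist_force: [-0.6, 0.2, 0.3]
```

```bash
python3 -m handwheel '[[[-0.004,0.03,0,0],[-0.008,0.06,0,0],[-0.011,0.085,0,0],[-0.011,0.085,0,0]]]' | egrep 'pos|wrist'
python3 -m handwheel '[[[-0.002,0.015,0,0],[-0.004,0.03,0,0],[-0.004,0.03,0,0]]]' | egrep 'pos|wrist'
python3 cap.py scene s17; python3 cap.py wrist w17
python3 - <<'E'
from meas import *
c=pickle.load(open('pics/s17.pkl','rb')); X=cloud(c); im=c['color'].astype(int); val=im.max(2)
m=(val<60)&(X[...,2]>.06)&(X[...,2]<.13)&(X[...,0]>.5)&(X[...,0]<.68)&(X[...,1]<-.29)&(X[...,1]>-.36)
for ce,a,mm in blobs(m,10): print('dark',ce,a,X[mm].mean(0),X[mm].min(0),X[mm].max(0))
cv2.imwrite('pics/m17.png',cv2.resize(cv2.imread('pics/s17.png')[60:230,150:400],(750,510)))
E
```

```text
eef_pos: [0.5825, -0.3274, 0.0883]
wrist_force: [0.2, 0.0, -0.3]
eef_pos: [0.5883, -0.3274, 0.0883]
wrist_force: [0.1, -0.6, -1.1]
dark [207.55084746 162.96610169] 118 [ 0.60609331 -0.31914956  0.10683483] [ 0.5699139  -0.33162013  0.08705773] [ 0.62622326 -0.31069884  0.12964771]
```

View pics/m17.png

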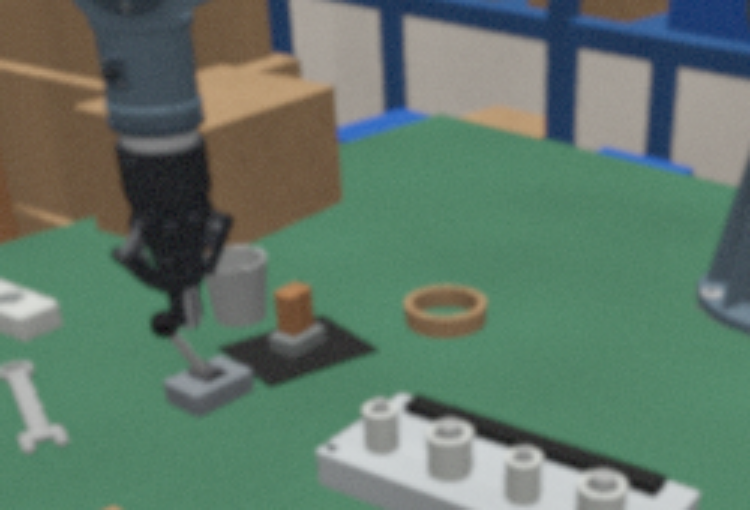

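The crop shows the fingers behind the knob at (165,322), with the lever leaning away from the robot. I'll keep pushing until it meets the stop.

```bash
for k in 1; do python3 -m handwheel '[[[-0.002,0.015,0,0],[-0.002,0.015,0,0],[-0.002,0.015,0,0]]]' | egrep 'pos|wrist'
python3 -m handwheel '[[[-0.002,0.015,0,0],[-0.002,0.015,0,0],[-0.002,0.015,0,0]]]' | egrep 'pos|wrist'; done
```

```text
eef_pos: [0.5891, -0.3275, 0.0883]
wrist_force: [-8.9, 0.7, 5.0]
eef_pos: [0.5896, -0.3275, 0.0881]
wrist_force: [-19.1, 0.9, 9.8]
```

The lever is at its stop. I'll back off, lift clear and verify.

```bash
python3 -m handwheel '[[[0.005,-0.04,0,0],[0.01,-0.08,0,0],[0.026,-0.2,0,0],[0.026,-0.2,0,0]]]' | egrep 'pos|wrist'
python3 -m handwheel '[[[0,0,-0.3,0],[0,0,-0.6,0],[0,0,-0.8,0],[0,0,-0.8,0]]]' >/dev/null
python3 -m handwheel '[[[-0.3,-0.7,0,0],[-0.3,-0.7,0,0],[-0.3,-0.7,0,0],[-0.3,-0.7,0,0],[-0.3,-0.7,0,0]]]' | egrep 'time|pos|wrist'
python3 cap.py wrist w18; python3 cap.py scene s18; python3 cap.py top t18
python3 - <<'E'
from meas import *
c=pickle.load(open('pics/t18.pkl','rb')); X=cloud(c); im=c['color'].astype(int); val=im.max(2)
m=(val<70)&(X[...,2]>.06)&(X[...,2]<.13)&(X[...,0]>.5)&(X[...,0]<.68)&(X[...,1]<-.29)&(X[...,1]>-.36)
for ce,a,mm in blobs(m,5): print('knob',ce,a,X[mm].mean(0),plane(c,[ce],.1))
# sleeve tops from wide ring heights
for n,p in zip('0123',[(.5722,-.0894),(.5632,-.0206),(.5541,.049),(.545,.1185)]):
    d=np.hypot(X[...,0]-p[0],X[...,1]-p[1]); q=X[(d<.019)&(X[...,2]>.05)][:,2]; print(n,np.percentile(q,[10,50,90]).round(4),len(q))
cv2.imwrite('pics/m18.png',np.vstack([cv2.resize(cv2.imread('pics/t18.png')[140:260,180:480],(750,300)),cv2.resize(cv2.imread('pics/s18.png')[90:340,160:520],(432,300)).copy() if 0 else cv2.resize(cv2.imread('pics/s18.png')[130:290,150:550],(750,300))]))
E
```

```text
eef_pos: [0.5529, -0.3273, 0.0882]
wrist_force: [-0.4, 0.6, -0.2]
time_s: 78.7
eef_pos: [0.4233, -0.4044, 0.2476]
wrist_force: [0.6, -0.2, 0.0]
knob [444.5        171.85185185] 54 [ 0.61033998 -0.32205624  0.10065017] [[ 0.61047413 -0.32223755  0.1       ]]
0 [0.0658 0.0711 0.0777] 88
1 [0.069  0.073  0.0807] 119
2 [0.0671 0.072  0.0792] 85
3 [0.0686 0.0733 0.0812] 117
```

View pics/m18.png

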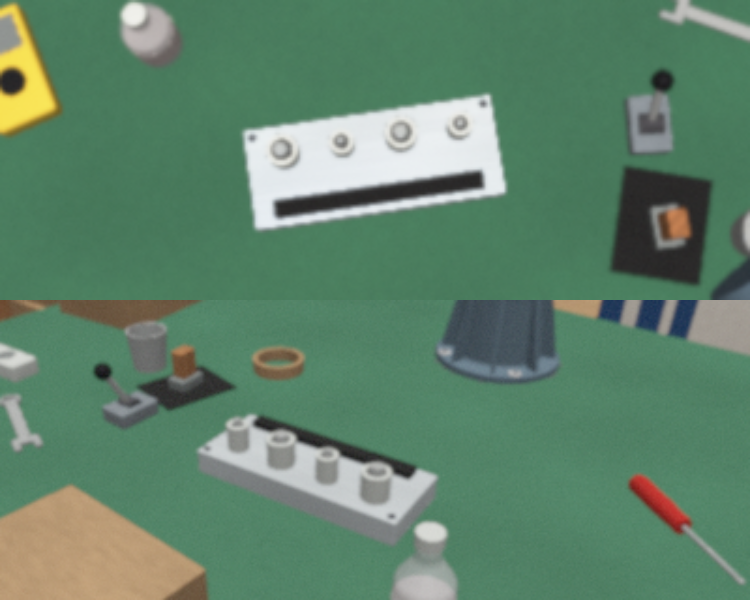

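All four sleeves are home with their tops about 73 mm above the bench. The lever is fully over (knob x 0.610), the presser stands on its mat and the bottle is upright.

```bash
python3 -c "
from bench import ctrl; print(ctrl.hand_in())"
```

```text
the job is handed in; nothing more can be done
None
```

I handed the job in at about 79 s of the 210 s allowed: the strip was pressed end to end at roughly 4 mm, the block is back upright on its mat, all four sleeves are home, the lever is against its far stop and the bottle is standing; no verdict came back.

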